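# Lay out the brake refit kit

## Task

Lay out the brake refit kit in the steel tray, each part lying flat on the floor of the well made for it: the long bolt in the long slot, the small collar in the round well, the brake pad in the rectangular well, and the L-shaped bracket in the L-shaped well, turned so that it drops right in. Leave the short bolt and the wide collar where they lie on the cardboard.

Things in the scene. Friction and masses are not known exactly. Their poses are not given: they have to be found in the camera images.
- bolt_long: The longer steel bolt, lying on the 3 mm cardboard like all the parts: 76 mm long, shaft 14 mm across, hexagon head (-x end, 12 mm long) and hexagon nut (4 to 16 mm from the +x end), both 22 mm across flats; the shaft between is free to pinch. Origin: mid-length on its axis, 11 mm above its support; x along it. 0.12 kg. Goes in insert_slot, either way round.
- collar: The smaller aluminium collar of two: a ring of 40 mm outside diameter, 22 mm bore, 20 mm high, standing on its flat face. Origin: centre of its underside, z along its axis. About 0.06 kg. Goes in insert_round.
- pad: Brake pad lying flat: steel backing plate 60 x 36 x 6 mm below, black friction block 34 mm wide (y) in two halves on it, 18 mm high in all. Origin: centre of its underside; x along the 60 mm side, y along the 36 mm side, z up. About 0.13 kg. Goes in insert_rect, either way round, block upwards as it lies.
- bracket: L-shaped aluminium bracket lying flat, 18 mm thick, two equal arms 24 mm wide and 66 mm long outside. Origin: underside, centre of the enclosing 66 mm square; z up. The L's corner is at (-x, -y): one arm covers x -33..33, y -33..-9 mm, the other x -33..-9, y -33..33 mm. 0.11 kg. Goes in insert_ell with its x and y along the insert's.
- bolt_short: Look-alike, to be left alone: the shorter steel bolt, 50 mm long, otherwise like the long one (shaft 14 mm, hexagons 22 mm across flats). Origin: middle of its length on its axis, x along it.
- collar_wide: Look-alike, to be left alone: the wider aluminium collar, 58 mm outside diameter, 36 mm bore, 20 mm high. Origin: centre of its underside.
- insert_slot: Grey insert 104 x 104 x 10 mm, fixed with three others, two by two in any order, in a low steel tray (flanged rim 12 mm over the shelf). Origin: centre of its underside, z up. Black well floor 3 mm above the origin, grey top 10 mm above it. Its well is a long slot 92 mm (along x) by 38 mm (along y), centred.
- insert_round: Grey insert 104 x 104 x 10 mm, fixed with three others, two by two in any order, in a low steel tray (flanged rim 12 mm over the shelf). Origin: centre of its underside, z up. Black well floor 3 mm above the origin, grey top 10 mm above it. Its well is round, 56 mm in diameter, centred.
- insert_rect: Grey insert 104 x 104 x 10 mm, fixed with three others, two by two in any order, in a low steel tray (flanged rim 12 mm over the shelf). Origin: centre of its underside, z up. Black well floor 3 mm above the origin, grey top 10 mm above it. Its well is a rectangle 76 mm (along x) by 52 mm (along y), centred.
- insert_ell: Grey insert 104 x 104 x 10 mm, fixed with three others, two by two in any order, in a low steel tray (flanged rim 12 mm over the shelf). Origin: centre of its underside, z up. Black well floor 3 mm above the origin, grey top 10 mm above it. Its well is an L: a centred 80 mm square less a raised 42 mm square in its (+x, +y) corner; the L's corner is at (-x, -y), its arms 38 mm wide.
Not all that is in view belongs to the job. What is shaped like the collar but turquoise is not meant.

How it is judged (in metres and radians):
At the end, for the whole second after the job is handed in: Bolt in slot, small collar in round, pad in rectangular, bracket in L well: each within 12 mm of the insert's centre in x and y, down on the well floor (within 3 mm), flat within 0.1 rad (bolt on any facet), released, at rest. Short bolt and wide collar within 30 mm of their start (x of collar in the frame of insert_round between -0.012 and 0.012 m and y of collar in the frame of insert_round between -0.012 and 0.012 m and z of collar in the frame of insert_round between 0 and 0.006 m and linear speed of each of collar, pad, bracket, bolt_long below 0.02 m/s and angular speed of each of collar, pad, bracket, bolt_long below 0.2 rad/s and angle between each of collar, pad, bracket's own z axis and vertical below 0.1 rad and x of pad in the frame of insert_rect between -0.012 and 0.012 m and y of pad in the frame of insert_rect between -0.012 and 0.012 m and z of pad in the frame of insert_rect between 0 and 0.006 m and x of bracket in the frame of insert_ell between -0.012 and 0.012 m and y of bracket in the frame of insert_ell between -0.012 and 0.012 m and z of bracket in the frame of insert_ell between 0 and 0.006 m and x of bolt_long in the frame of insert_slot between -0.012 and 0.012 m and y of bolt_long in the frame of insert_slot between -0.012 and 0.012 m and z of bolt_long in the frame of insert_slot between 0.011 and 0.0175 m and angle between bolt_long's own x axis and vertical between 1.45 and 1.69 rad and distance of each of bolt_short, collar_wide from where it was at the start of the episode below 0.03 m); the robot touches nothing.
It fails at once if the short bolt is moved more than 30 mm from where it lay (distance of bolt_short from where it was at the start of the episode above 0.03 m).
It fails at once if the wide collar is moved more than 30 mm from where it lay (distance of collar_wide from where it was at the start of the episode above 0.03 m).
It also fails if it takes over 99 s, if anything falls off the work surface, if the arm or the gripper's body presses on something with over 40 N, if the wrist force passes 120 N, or if a joint passes its speed limit or range.

## Robot

A 6-joint arm with a two-finger parallel gripper is mounted at the origin on the work surface. World frame = base frame: x ahead of the robot, y to its left, z up, the work surface at z = 0. Lengths are in mm, angles in rad, forces in N, time in s.
With the tool pointing down it reaches from about 250 to 725 mm from the base axis. Payload 9.7 kg.
Tool frame: the origin (TCP) lies at the centre of the arm's flange, where the gripper is bolted on; the fingertips stand 173 mm ahead of it and the grasp point (between the pads) lies 155 mm ahead of it; z points along the fingers, y is the direction in which the jaws open and shut (so a half turn about z gives the same grasp; the last joint's range is limited). The gripper opens to 85 mm and grips with 20 to 120 N. Pads are 22 mm wide; open, the fingers measure 114 mm over their backs; the gripper's body (76 mm by 85 mm) begins 54 mm behind the grasp point. The pads swing forward as they close: fully open they stand 13 mm farther back than shut.
Start: joints at [1.257, 0.087, 0.176, 1.66, 0, 1.571], TCP at [169.769, 523.141, 404.684] pointing down, gripper open.
Joint ranges: [-3.13, 3.13], [-0.85, 1.81], [-1.15, 1.24], [-2.2, 2.28], [-1.44, 1.52], [-3.14, 3.14]. Speed limits (rad/s): [2.22, 2.22, 2.57, 3.14, 3.14, 3.14].

## Interface

Orientations are given as a unit quaternion [x, y, z, w].
In Python, from plant import manip, camera, camera_params, find_in, outline_of, tip_of gives the robot as it stands.
- The arm moves only by the tool arm_command, never from a script. Its argument "steps" is a list of rows, each an object of numbers: "gripper": the opening, from -1 (shut) to 1 (fully open), so that 0 is half open; "x", "y", "z": the shift along the tool's x, y, z in cm; "rx", "ry", "rz": the turn, a rotation vector about the tool's x, y, z in degrees. A call has 1 to 20 rows; each row shifts and turns the pose as measured when the row begins, along the tool's axes as they then stand; what a row does not reach is not made up. A row lasts 1/8 s, in which the tool goes at most 62.5 mm and 10.7 degrees, less where a joint would pass 70% of its speed; a pose out of reach is approached as far as the arm can. A call with a gripper value outside its range is refused whole. The fingers move at their own pace and stop on an object; the grip force is fixed at half the most. Time passes only in rows, so rows that do not move let the fingers close. It gives the time, the measured TCP pose, the force and the opening at its end, in the units of the state.
- manip.observe(): the state, without advancing time (a new reading comes with each control period).
- camera(name): name is "side" or "top"; returns (picture, depth): 384x512x3 uint8, blue, green, red; 384x512 float32, mm along the optical axis (not along the pixel's ray), 0 where there is no reading.
- camera_params(name): a dict with "fx", "fy", "cx", "cy" (pixels), "rvec" (rotation vector, rad) and "tvec" (3), from world to camera coordinates, as OpenCV has them. Camera axes: x right, y down, z forward; pixel columns grow to the right and rows downward; lengths in mm; the calibration is good to about 2 mm. A picture is of the moment at which its call begins. camera_params takes no time and is no camera call.
- manip.hand_in(): hands the job in, once; it reports no verdict.
Trained networks look in the newest picture that a camera, given by its name, has taken for a name from the list of things; names that differ only in an ending like _2 or _b are one class to them, and where a whole thing is asked for, a point or a joint stands for the part that bears it (a point fixed in the world has none). Each returns a list of dicts, best first, with "conf" (0 to 1); they miss things now and then, are a little off and sometimes report something else, mostly with a low value. They report only what shows in the picture. A call takes as long as a camera call. They do not tell look-alikes from the thing itself.
- find_in(camera, query): "extent" ([left, top, right, bottom] in pixels, round what is visible of it).
- outline_of(camera, query): "region" (384x512 bool, what is visible of it) and "extent" ([left, top, right, bottom] in pixels, round what is visible of it).
- tip_of(camera, query): "pixel" ([row, column] in pixels: a listed point, or the origin of a listed thing).
The state is a dict: "time_s": time; "joints": joint angles; "dq": joint speeds; "tau": joint torques, N m; "position": TCP position; "ee_rot": TCP orientation; "wrist_force": force on the tool from outside, world axes, zero at the start; "ft_torque": the same for the moment, N m; "gripper_width": finger opening in mm.
Only numpy, scipy, OpenCV 4.12 (cv2) and the standard library are available. Lean on these libraries where they do the work, as an engineer would, in place of code of your own. Each camera call takes 0.05 s, during which the arm holds its last target.

## Working session

There is one attempt and no reset: what is moved stays moved. The work goes in short steps, Python scripts to look and compute and a tool call to move; the robot and the scene stay as the last step left them, time stands still between calls to the robot, and variables do not carry over. Pictures are saved under pics/ and viewed, and the job is handed in when it is done.

Besides the shell and the picture viewer there is one more tool, called after "Request:" as name([rows], argument=value, ...), one row to a line, values as JSON. arm_command: Moves the arm, as the interface text tells. Its arguments: {"type":"object","properties":{"steps":{"type":"array","items":{"type":"object","properties":{"gripper":{"type":"number"},"x":{"type":"number"},"y":{"type":"number"},"z":{"type":"number"},"rx":{"type":"number"},"ry":{"type":"number"},"rz":{"type":"number"}}}}},"required":["steps"]}

```bash
ls; mkdir -p pics
python3 - <<'E'
from plant import manip, camera, camera_params
import cv2, numpy as np
s=manip.observe(); print({k:np.round(v,3) for k,v in s.items()})
for n in("top","side"):
    im,d=camera(n); cv2.imwrite(f"pics/{n}0.png",im); np.save(f"{n}0.npy",d); cv2.imwrite(f"{n}0.png",im)
    print(n,{k:np.round(v,3) for k,v in camera_params(n).items()})
E
```

```text
pics
{'time_s': np.float64(0.0), 'joints': array([1.257, 0.087, 0.175, 1.66 , 0.   , 1.571]), 'dq': array([ 0.001, -0.001,  0.   ,  0.   ,  0.001, -0.001]), 'tau': array([ 2.0000e-03, -5.2038e+01,  4.6481e+01,  1.6000e-02,  0.0000e+00,
        0.0000e+00]), 'position': array([169.768, 523.136, 403.961]), 'ee_rot': array([ 0.156,  0.988, -0.001, -0.   ]), 'wrist_force': array([ 0.032, -0.752,  0.03 ]), 'ft_torque': array([-0.001,  0.006, -0.027]), 'gripper_width': np.float64(85.655)}
top {'fx': np.float64(467.361), 'fy': np.float64(467.361), 'cx': np.float64(253.759), 'cy': np.float64(196.169), 'rvec': array([ 2.146, -2.158,  0.133]), 'tvec': array([  17.826,  418.737, 1000.768])}
side {'fx': np.float64(350.832), 'fy': np.float64(350.832), 'cx': np.float64(250.515), 'cy': np.float64(194.304), 'rvec': array([ 0.788, -2.404,  1.26 ]), 'tvec': array([325.869, 180.346, 634.056])}
```

View pics/top0.png

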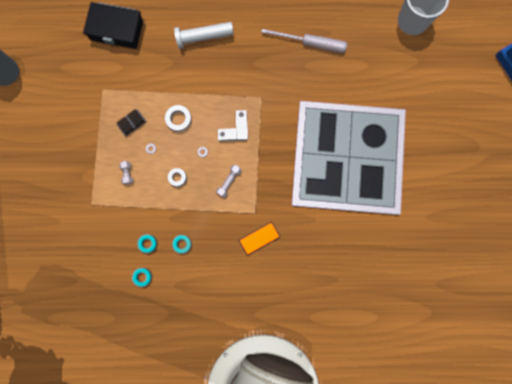

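View pics/side0.png

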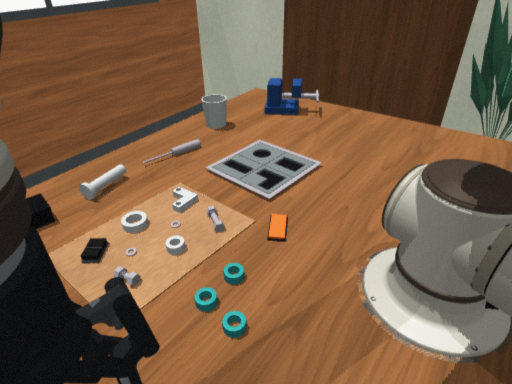

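The top picture shows all the parts. The pad is at (131,122), wide collar (178,118), bracket (233,127), short bolt (126,173), small collar (177,178) and long bolt (229,181). In the tray, the slot is at (328,132), round well (374,136), ell (324,180) and rect (372,182).

```bash
cat > h.py <<'E'
import cv2, numpy as np
from plant import manip, camera, camera_params, find_in, outline_of, tip_of
def topix(n,P):
    c=camera_params(n);K=np.array([[c['fx'],0,c['cx']],[0,c['fy'],c['cy']],[0,0,1]])
    return cv2.projectPoints(np.float64(P).reshape(-1,3),c['rvec'],c['tvec'],K,None)[0].reshape(-1,2)
def toplane(n,uv,z):
    c=camera_params(n);R=cv2.Rodrigues(c['rvec'])[0];C=-R.T@c['tvec']
    uv=np.float64(uv).reshape(-1,2)
    d=np.c_[(uv[:,0]-c['cx'])/c['fx'],(uv[:,1]-c['cy'])/c['fy'],np.ones(len(uv))]@R
    return C+d*((z-C[2])/d[:,2])[:,None]
def world(n,D):
    c=camera_params(n);R=cv2.Rodrigues(c['rvec'])[0]
    v,u=np.indices(D.shape)
    p=np.dstack([(u-c['cx'])/c['fx']*D,(v-c['cy'])/c['fy']*D,D]).reshape(-1,3)
    return ((p-np.ravel(c['tvec']))@R).reshape(D.shape+(3,))
E
python3 - <<'E'
from h import *
im,d=camera("top"); W=world("top",d)
q=["bolt_long","collar","pad","bracket","insert_slot","insert_round","insert_rect","insert_ell"]
M={}
for k in q:
    for i,o in enumerate(outline_of("top",k)):
        r=o["region"]; v,u=np.nonzero(r); z=np.percentile(W[r][:,2],[5,50,95])
        (c,sz,a)=cv2.minAreaRect(np.c_[u,v].astype(np.float32))
        print(k,round(o["conf"],2),np.round(o["extent"]),r.sum(),"cen",np.round([u.mean(),v.mean()],1),"z",np.round(z,1),"xy",np.round(toplane("top",[u.mean(),v.mean()],12)[0,:2],1))
        M[f"{k}_{i}"]=r
np.savez("m.npz",**M)
E
python3 - <<'E'
import cv2
im=cv2.imread("top0.png")
cv2.imwrite("pics/zl.png",cv2.resize(im[85:220,88:268],None,fx=4.4,fy=4.4,interpolation=cv2.INTER_CUBIC))
cv2.imwrite("pics/zr.png",cv2.resize(im[95:220,285:415],None,fx=4.4,fy=4.4,interpolation=cv2.INTER_CUBIC))
E
```

```text
bolt_long 0.73 [217. 164. 239. 196.] 224 cen [228.3 180.7] z [16.7 21.  26.7] xy [456.   72.5]
collar 0.65 [136. 236. 156. 253.] 237 cen [146.7 243.8] z [ 1.1 18.7 21.8] xy [316.3 252.2]
collar 0.62 [168. 170. 185. 186.] 217 cen [176.7 177.4] z [ 6.5 22.2 25.7] xy [464.2 188.3]
collar 0.55 [132. 268. 152. 285.] 198 cen [140.3 277.5] z [ 7.4 19.1 22.1] xy [243.  264.5]
collar 0.45 [174. 233. 192. 254.] 194 cen [181.2 244.3] z [10.8 19.1 22.6] xy [314.8 176.1]
pad 0.6 [116. 106. 146. 135.] 478 cen [130.6 122. ] z [ 5.2 19.6 23.5] xy [593.3 295.9]
bracket 0.67 [220. 112. 249. 142.] 520 cen [235.1 130. ] z [11.8 20.9 24.3] xy [572.8  57.2]
insert_slot 0.84 [302. 112. 351. 158.] 2090 cen [326.4 132.8] z [ 3.2 10.9 14.9] xy [ 564.8 -150.1]
insert_slot 0.15 [120. 165. 132. 183.] 221 cen [125.2 173.1] z [ 4.3 20.3 27.1] xy [474.9 304.4]
insert_round 0.86 [348. 111. 398. 161.] 2197 cen [372.7 136.3] z [ 3.7 11.4 15.1] xy [ 555.9 -254.6]
insert_rect 0.8 [347. 155. 395. 206.] 2209 cen [370.7 182.1] z [ 3.3 10.6 14.8] xy [ 450.9 -246.3]
insert_rect 0.53 [350. 111. 397. 161.] 2134 cen [373.1 136.4] z [ 3.7 11.4 15.1] xy [ 555.8 -255.5]
insert_ell 0.81 [296. 156. 348. 204.] 2201 cen [323.2 178.3] z [ 2.6  9.9 14.9] xy [ 460.2 -140.4]
```

View pics/zl.png

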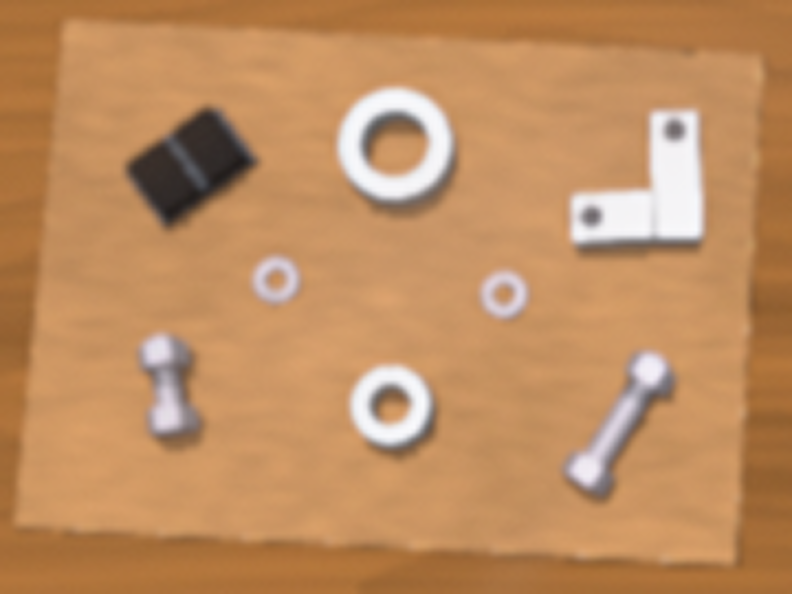

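View pics/zr.png

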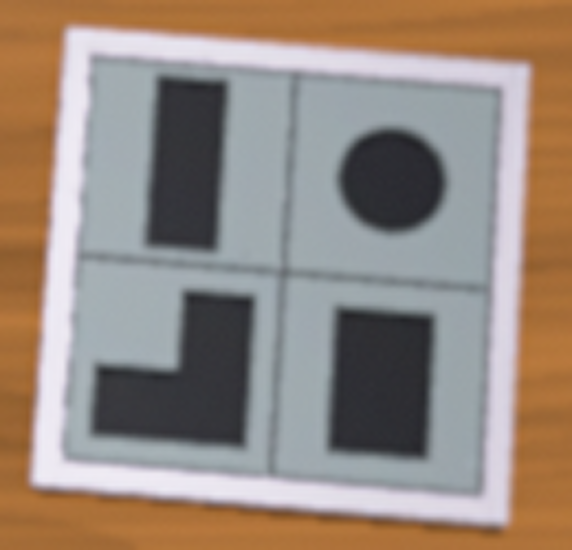

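```bash
cat > fit.py <<'E'
from h import *
def big(mask_img, box, thr, inv=False):
    x0,y0,x1,y1=box; S=8
    g=cv2.resize(mask_img[y0:y1,x0:x1].astype(np.float32),None,fx=S,fy=S,interpolation=cv2.INTER_CUBIC)
    m=((g<thr) if inv else (g>thr)).astype(np.uint8)
    cs,_=cv2.findContours(m,cv2.RETR_EXTERNAL,cv2.CHAIN_APPROX_NONE)
    c=max(cs,key=cv2.contourArea).reshape(-1,2)
    return (c+0.5)/S-0.5+[x0,y0]
def rect(n,c,z):
    p=toplane(n,c,z)[:,:2].astype(np.float32)
    (c0,sz,a)=cv2.minAreaRect(p); m=cv2.moments(p.reshape(-1,1,2))
    b=cv2.boxPoints((c0,sz,a)); e=[b[1]-b[0],b[2]-b[1]]; L=max(e,key=np.linalg.norm)
    return np.round(c0,1),np.round([m['m10']/m['m00'],m['m01']/m['m00']],1),np.round(sorted(sz),1),round(np.degrees(np.arctan2(L[1],L[0]))%180,1)
E
python3 - <<'E'
from fit import *
im=cv2.imread("top0.png").astype(np.float32); D=np.load("top0.npy"); W=world("top",D)
sat=im.max(2)-im.min(2); g=im.mean(2)
print("depth tops: table",np.median(W[225:232,200:230,2]),"card",np.median(W[190:205,130:200,2]),"grey",np.median(W[170:200,347:353,2]),"floor",[np.median(W[a:b,c:d,2]) for a,b,c,d in((120,145,324,332),(130,142,368,380),(188,192,314,335),(172,192,366,378))])
print("order: boxcentre, moments, size, long-axis deg")
print("pad",rect("top",big(g,(110,100,152,142),75,True),20))
print("bracket",rect("top",big(sat,(212,105,255,148),45,True),21))
print("collar",rect("top",big(sat,(163,163,192,192),45,True),22))
print("boltL",rect("top",big(sat,(212,160,246,202),50,True),15))
for k,b in dict(slot=(310,105,346,156),round=(354,116,396,156),ell=(300,155,347,200),rect=(354,160,390,204)).items():
    print(k,rect("top",big(g,b,100,True),7))
E
```

```text
depth tops: table -0.2417727736448686 card 2.6560242369726113 grey 12.156635246936855 floor [np.float64(5.142245504396957), np.float64(4.951971873127984), np.float64(4.932629832402991), np.float64(4.949463315473219)]
order: boxcentre, moments, size, long-axis deg
pad (array([589.9, 293.1]), array([589.6, 293. ]), array([40., 54.]), np.float32(127.1))
bracket (array([581.3,  63.6]), array([573.1,  56. ]), array([68.5, 71.7]), np.float32(1.7))
collar (array([463.2, 186.2]), array([463. , 186.4]), array([40.9, 44.2]), np.float32(36.7))
boltL (array([456.2,  71.3]), array([455.8,  71.6]), array([26.9, 79.3]), np.float32(148.5))
slot (array([ 569.1, -152.4]), array([ 569.1, -152.4]), array([36.3, 90.3]), np.float32(174.7))
round (array([ 559.2, -258.5]), array([ 559.2, -258.3]), array([54.2, 54.3]), np.float32(66.5))
ell (array([ 463. , -142.8]), array([ 454.9, -149.4]), array([78.1, 78.1]), np.float32(174.5))
rect (array([ 453. , -248.7]), array([ 453.1, -248.7]), array([50.3, 74.6]), np.float32(174.8))
```

Run:
```python
from fit import *
im=cv2.imread("top0.png").astype(np.float32); g=im.min(2)
c=camera_params("top");R=cv2.Rodrigues(c['rvec'])[0];print("cam",-R.T@c['tvec'])
for t in(170,190,205,220):
    print(t,"bracket",rect("top",big(g,(212,105,255,148),t),21),"collar",rect("top",big(g,(163,163,192,192),t),23))
for t in (150,170,190): print(t,"bolt",rect("top",big(g,(212,160,246,202),t),20))
for t in (50,60,75,90,110): print(t,"pad",rect("top",big(im.mean(2),(110,100,152,142),t,True),20), rect("top",big(im[:,:,2],(110,100,152,142),t,True),20))
for k in("bolt_long","collar","pad","bracket","insert_ell"):
    for o in tip_of("top",k)[:4]:
        print(k,round(o["conf"],2),np.round(o["pixel"],1),np.round(toplane("top",np.array(o["pixel"])[::-1],14 if k=="bolt_long" else 3)[0,:2],1))
```

```text
cam [ 286.65178114    9.82588409 1046.38844   ]
170 bracket (array([583. ,  63.9]), array([575.3,  55.7]), array([67.8, 68.2]), np.float32(91.9)) collar (array([464.6, 187.7]), array([464.6, 187.6]), array([40. , 40.5]), np.float32(152.8))
190 bracket (array([583.1,  63.8]), array([575.2,  55.6]), array([66.6, 67. ]), np.float32(91.6)) collar (array([464.4, 187.7]), array([464.6, 187.6]), array([38.9, 39. ]), np.float32(89.6))
205 bracket (array([583.1,  63.7]), array([573. ,  56.2]), array([65.9, 66.1]), np.float32(91.6)) collar (array([464.6, 187.7]), array([464.6, 187.6]), array([37.9, 38.2]), np.float32(153.1))
220 bracket (array([582.9,  63.7]), array([573.2,  53.7]), array([64.5, 65. ]), np.float32(91.6)) collar (array([464.2, 187.5]), array([464.5, 187.6]), array([36.9, 37. ]), np.float32(91.1))
150 bolt (array([457.8,  72.7]), array([456.9,  72.6]), array([17.9, 77.4]), np.float32(147.9))
170 bolt (array([447.6,  78.4]), array([444. ,  80.5]), array([15.5, 52.7]), np.float32(147.6))
190 bolt (array([447. ,  79.4]), array([442.2,  81.5]), array([13.5, 49.1]), np.float32(149.3)
[... 565 characters left out ...]
3. ]), array([589.6, 293. ]), array([42.1, 56.2]), np.float32(126.9)) (array([590., 293.]), array([590., 293.]), array([39.1, 54.6]), np.float32(126.9))
110 pad (array([589.5, 292.8]), array([589.5, 292.9]), array([45. , 58.8]), np.float32(127.0)) (array([589.9, 292.9]), array([589.9, 293. ]), array([41.1, 56.6]), np.float32(127.1))
bolt_long 0.74 [177.8 230.2] [462.3  68.1]
bolt_long 0.7 [173.3 126.4] [474.1 301.2]
collar 0.8 [243.1 146. ] [318.1 255.9]
collar 0.73 [180. 176.] [459.9 191.4]
collar 0.61 [275.  143.1] [248.1 260.6]
collar 0.57 [245.2 181.5] [313.  176.8]
pad 0.56 [122.4 129.7] [594.9 300.3]
bracket 0.85 [125.6 232.5] [585.7  63.5]
insert_ell 0.74 [177.6 321.2] [ 463.4 -137.1]
```

```bash
cat > go.py <<'E'
import sys,numpy as np,math
from scipy.spatial.transform import Rotation as R
from plant import manip
def plan(x,y,z,yaw,step=50.,p=None,q=None):
    s=manip.observe()
    p=np.array(s["position"]) if p is None else p; q=R.from_quat(s["ee_rot"]) if q is None else q
    a=math.radians(yaw); Y=np.array([math.cos(a),math.sin(a),0]); Z=np.array([0,0,-1.]); X=np.cross(Y,Z)
    T=R.from_matrix(np.c_[X,Y,Z])
    rv=(q.inv()*T).as_rotvec()
    d=np.array([x,y,z])-p
    n=max(1,math.ceil(np.linalg.norm(d)/step),math.ceil(np.degrees(np.linalg.norm(rv))/9))
    c=q
    for i in range(n):
        v=c.inv().apply(d/n)/10; print(np.round(v,2),np.round(np.degrees(rv/n),1)); c=c*R.from_rotvec(rv/n)
    return np.array([x,y,z],float),T
if __name__=="__main__":
    s=manip.observe();y=R.from_quat(s["ee_rot"]).as_matrix()
    print("t",round(s["time_s"],2),np.round(s["position"],1),"yaw",round(np.degrees(np.arctan2(y[1,1],y[0,1])),1),"zaxis",np.round(y[:,2],3),"F",np.round(s["wrist_force"],1),"w",round(s["gripper_width"],1),"j6",np.round(s["joints"][5],2))
    v=list(map(float,sys.argv[1:])); p=q=None
    for i in range(0,len(v),4): p,q=plan(*v[i:i+4],p=p,q=q); print('--')
E
python3 go.py 590 293 250 37.1
```

```text
t 0.8 [169.8 523.1 404.7] yaw 72.0 zaxis [-0.  0. -1.] F [ 0.1 -0.6  0.2] w 85.2 j6 1.57
[-4.28 -0.81  1.41] [-0.  -0.   3.2]
[-4.32 -0.57  1.41] [-0.  -0.   3.2]
[-4.34 -0.33  1.41] [-0.  -0.   3.2]
[-4.35 -0.09  1.41] [-0.  -0.   3.2]
[-4.35  0.15  1.41] [-0.  -0.   3.2]
[-4.34  0.39  1.41] [-0.  -0.   3.2]
[-4.31  0.63  1.41] [-0.  -0.   3.2]
[-4.27  0.87  1.41] [-0.  -0.   3.2]
[-4.21  1.1   1.41] [-0.  -0.   3.2]
[-4.15  1.33  1.41] [-0.  -0.   3.2]
[-4.07  1.56  1.41] [-0.  -0.   3.2]
--
```

Request:
arm_command([
  {"gripper": 0.4,"x": -4.3,"y": -0.8,"z": 1.4,"rz": 3.2},
  {"gripper": 0.4,"x": -4.3,"y": -0.6,"z": 1.4,"rz": 3.2},
  {"gripper": 0.4,"x": -4.3,"y": -0.3,"z": 1.4,"rz": 3.2},
  {"gripper": 0.4,"x": -4.3,"y": -0.1,"z": 1.4,"rz": 3.2},
  {"gripper": 0.4,"x": -4.3,"y": 0.2,"z": 1.4,"rz": 3.2},
  {"gripper": 0.4,"x": -4.3,"y": 0.4,"z": 1.4,"rz": 3.2},
  {"gripper": 0.4,"x": -4.3,"y": 0.6,"z": 1.4,"rz": 3.2},
  {"gripper": 0.4,"x": -4.3,"y": 0.9,"z": 1.4,"rz": 3.2},
  {"gripper": 0.4,"x": -4.2,"y": 1.1,"z": 1.4,"rz": 3.2},
  {"gripper": 0.4,"x": -4.1,"y": 1.3,"z": 1.4,"rz": 3.2},
  {"gripper": 0.4,"x": -4.1,"y": 1.6,"z": 1.4,"rz": 3.2},
])

```text
schema error: expected keys gripper, x, y, z, rx, ry, rz
```

```bash
python3 go.py 590.5 293.5 184 37.1; python3 -c "
from h import *
im,d=camera('top');cv2.imwrite('pics/t1.png',cv2.resize(im[60:240,60:300],None,fx=3,fy=3))
im,d=camera('side');cv2.imwrite('pics/s1.png',im)"
```

```text
t 0.8 [169.8 523.1 404.7] yaw 72.0 zaxis [-0.  0. -1.] F [ 0.1 -0.6  0.2] w 85.2 j6 1.57
[-4.28 -0.8   2.01] [-0.  -0.   3.2]
[-4.32 -0.57  2.01] [-0.  -0.   3.2]
[-4.35 -0.33  2.01] [-0.  -0.   3.2]
[-4.36 -0.09  2.01] [-0.  -0.   3.2]
[-4.35  0.16  2.01] [-0.  -0.   3.2]
[-4.34  0.4   2.01] [-0.  -0.   3.2]
[-4.31  0.64  2.01] [-0.  -0.   3.2]
[-4.27  0.87  2.01] [-0.  -0.   3.2]
[-4.21  1.11  2.01] [-0.  -0.   3.2]
[-4.15  1.34  2.01] [-0.  -0.   3.2]
[-4.07  1.57  2.01] [-0.  -0.   3.2]
--
```

View pics/s1.png

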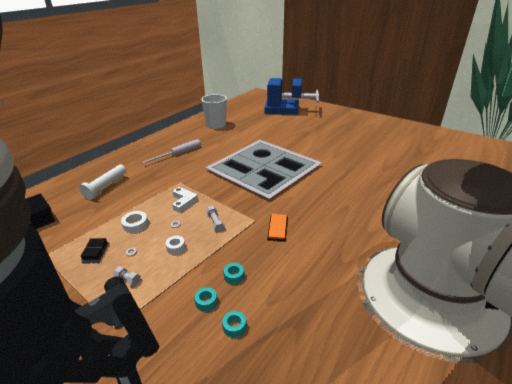

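The move was refused because every row must give all seven keys. The picture shows the scene unchanged.

Request:
arm_command([
  {"gripper": 0.4,"x": -4.3,"y": -0.8,"z": 1.4,"rx": 0,"ry": 0,"rz": 3.2},
  {"gripper": 0.4,"x": -4.3,"y": -0.6,"z": 1.4,"rx": 0,"ry": 0,"rz": 3.2},
  {"gripper": 0.4,"x": -4.3,"y": -0.3,"z": 1.4,"rx": 0,"ry": 0,"rz": 3.2},
  {"gripper": 0.4,"x": -4.3,"y": -0.1,"z": 1.4,"rx": 0,"ry": 0,"rz": 3.2},
  {"gripper": 0.4,"x": -4.3,"y": 0.2,"z": 1.4,"rx": 0,"ry": 0,"rz": 3.2},
  {"gripper": 0.4,"x": -4.3,"y": 0.4,"z": 1.4,"rx": 0,"ry": 0,"rz": 3.2},
  {"gripper": 0.4,"x": -4.3,"y": 0.6,"z": 1.4,"rx": 0,"ry": 0,"rz": 3.2},
  {"gripper": 0.4,"x": -4.3,"y": 0.9,"z": 1.4,"rx": 0,"ry": 0,"rz": 3.2},
  {"gripper": 0.4,"x": -4.2,"y": 1.1,"z": 1.4,"rx": 0,"ry": 0,"rz": 3.2},
  {"gripper": 0.4,"x": -4.1,"y": 1.3,"z": 1.4,"rx": 0,"ry": 0,"rz": 3.2},
  {"gripper": 0.4,"x": -4.1,"y": 1.6,"z": 1.4,"rx": 0,"ry": 0,"rz": 3.2},
])

```text
time_s: 2.28
position: [597.6, 285.2, 247.2]
ee_rot: [0.454, 0.891, 0.002, 0.0]
wrist_force: [0.8, 0.8, 0.5]
gripper_width: 59.6
```

```bash
python3 go.py 590.5 293.5 250 37.1; python3 -c "
from h import *
im,d=camera('top');cv2.imwrite('pics/t1.png',cv2.resize(im[60:240,60:300],None,fx=3,fy=3))
im,d=camera('side');cv2.imwrite('pics/s1b.png',im)"
```

```text
t 2.27 [597.6 285.2 247.2] yaw 36.0 zaxis [ 0.002  0.004 -1.   ] F [0.8 0.8 0.5] w 59.6 j6 1.39
[ 1.08 -0.09 -0.28] [ 0.3 -0.1 -1.1]
--
```

View pics/s1b.png

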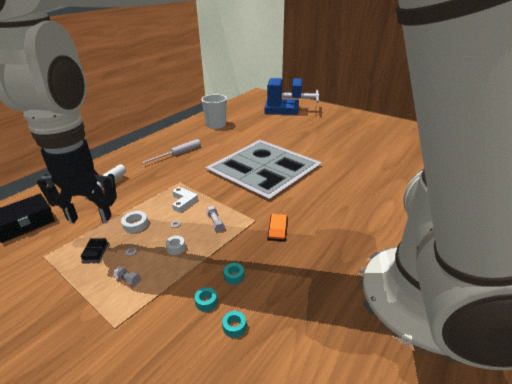

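```bash
python3 -c "
from h import *
print(topix('side',[[597.6,285.2,77],[590,293,20],[590,293,3]]))"; python3 go.py 590.5 293.5 215 37.1 590.5 293.5 184 37.1
```

```text
[[ 89.44733296 221.31740141]
 [ 95.81058731 245.99561907]
 [ 97.9864849  251.98753991]]
t 2.38 [598.9 283.5 244.9] yaw 35.8 zaxis [ 0.     0.002 -1.   ] F [-1.7 -0.3 -0.1] w 59.8 j6 1.39
[ 1.3  -0.1   2.99] [ 0.1 -0.1 -1.3]
--
[0.  0.  3.1] [0. 0. 0.]
--
```

View pics/t1.png

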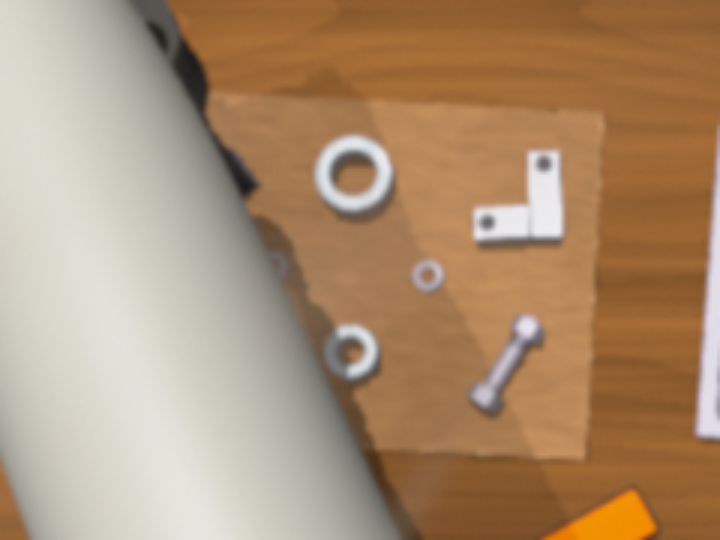

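The side view puts the fingertips at about (88,215), which matches the projection. In the top view the arm hides the pad. I'll correct the position and start down.

Request:
arm_command([
  {"gripper": 0.4,"x": 1.3,"y": -0.1,"z": 1.0,"rx": 0,"ry": 0,"rz": -1.3},
  {"gripper": 0.4,"x": 0,"y": 0,"z": 0,"rx": 0,"ry": 0,"rz": 0},
])

```text
time_s: 2.62
position: [589.5, 294.3, 233.9]
ee_rot: [0.444, 0.896, 0.001, -0.001]
wrist_force: [-0.1, 0.6, -0.2]
gripper_width: 59.2
```

```bash
python3 go.py 590.5 293.5 205 37.1 590.5 293.5 184 37.1
```

```text
t 2.62 [589.5 294.3 233.9] yaw 37.2 zaxis [-0.001  0.002 -1.   ] F [-0.1  0.6 -0.2] w 59.2 j6 1.38
[-0.13  0.03  2.89] [ 0.  -0.1  0.1]
--
[0.  0.  2.1] [0. 0. 0.]
--
```

Request:
arm_command([
  {"gripper": 0.4,"x": -0.1,"y": 0,"z": 2.5,"rx": 0,"ry": 0,"rz": 0},
  {"gripper": 0.4,"x": 0,"y": 0,"z": 1.5,"rx": 0,"ry": 0,"rz": 0},
  {"gripper": 0.4,"x": 0,"y": 0,"z": 0.5,"rx": 0,"ry": 0,"rz": 0},
  {"gripper": 0.4,"x": 0,"y": 0,"z": 0,"rx": 0,"ry": 0,"rz": 0},
])

```text
time_s: 3.12
position: [588.0, 296.5, 190.2]
ee_rot: [0.442, 0.897, 0.002, 0.0]
wrist_force: [0.6, -0.0, 0.8]
gripper_width: 59.7
```

```bash
python3 go.py 590.5 293.5 184 37.1;python3 -c "
from h import *
im,d=camera('side');cv2.imwrite('pics/s2.png',cv2.resize(im[150:330,0:200],None,fx=3.3,fy=3.3))"
```

```text
t 3.12 [588.  296.5 190.2] yaw 37.5 zaxis [ 0.002  0.004 -1.   ] F [ 0.6 -0.   0.8] w 59.7 j6 1.38
[-0.39  0.01  0.62] [ 0.2 -0.1  0.4]
--
```

View pics/s2.png

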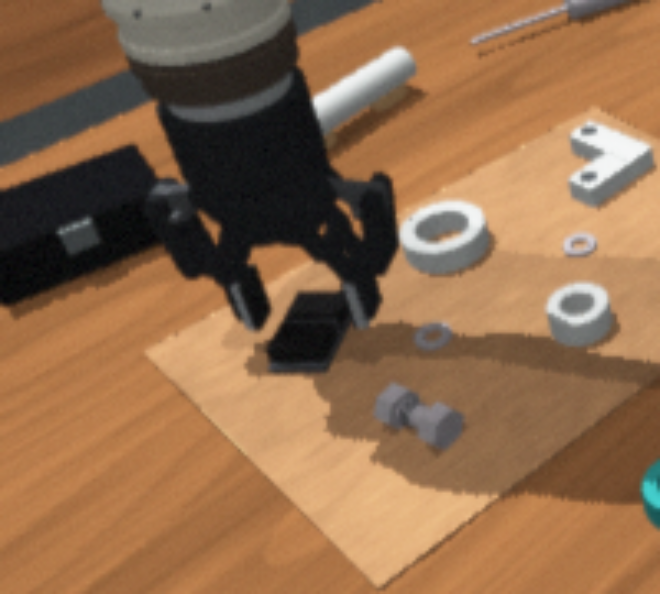

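The fingers straddle the pad, which is at about (300,330) in the enlarged view. I'll make the last correction, then close.

Request:
arm_command([
  {"gripper": 0.4,"x": -0.4,"y": 0,"z": 0.6,"rx": 0.2,"ry": 0,"rz": 0.4},
  {"gripper": 0.4,"x": 0,"y": 0,"z": 0,"rx": 0,"ry": 0,"rz": 0},
  {"gripper": -0.9,"x": 0,"y": 0,"z": 0,"rx": 0,"ry": 0,"rz": 0},
  {"gripper": -0.9,"x": 0,"y": 0,"z": 0,"rx": 0,"ry": 0,"rz": 0},
  {"gripper": -0.9,"x": 0,"y": 0,"z": 0,"rx": 0,"ry": 0,"rz": 0},
  {"gripper": -0.9,"x": 0,"y": 0,"z": 0,"rx": 0,"ry": 0,"rz": 0},
  {"gripper": -0.9,"x": 0,"y": 0,"z": 0,"rx": 0,"ry": 0,"rz": 0},
])

```text
time_s: 4.05
position: [591.4, 293.1, 186.3]
ee_rot: [0.446, 0.895, 0.002, 0.0]
wrist_force: [0.0, -0.5, 0.6]
gripper_width: 32.1
```

```bash
python3 go.py
```

```text
t 4.05 [591.4 293.1 186.3] yaw 37.1 zaxis [ 0.002  0.003 -1.   ] F [ 0.  -0.5  0.6] w 32.1 j6 1.38
```

```bash
python3 go.py 591 293 260 37.1 453.5 -248.7 260 84.7
```

```text
t 4.05 [591.4 293.1 186.3] yaw 37.1 zaxis [ 0.002  0.003 -1.   ] F [ 0.  -0.5  0.6] w 32.1 j6 1.38
[ 0.01 -0.01 -3.69] [ 0.1 -0.  -0. ]
[ 0.01 -0.01 -3.69] [ 0.1 -0.  -0. ]
--
[-2.91 -3.64  0.  ] [ 0.  0. -4.]
[-2.65 -3.83  0.  ] [ 0.  0. -4.]
[-2.38 -4.    0.  ] [ 0.  0. -4.]
[-2.1  -4.16  0.  ] [ 0.  0. -4.]
[-1.8  -4.29  0.  ] [ 0.  0. -4.]
[-1.5  -4.41  0.  ] [ 0.  0. -4.]
[-1.19 -4.5   0.  ] [ 0.  0. -4.]
[-0.88 -4.57  0.  ] [ 0.  0. -4.]
[-0.56 -4.62  0.  ] [ 0.  0. -4.]
[-0.24 -4.65  0.  ] [ 0.  0. -4.]
[ 0.08 -4.66  0.  ] [ 0.  0. -4.]
[ 0.4  -4.64  0.  ] [ 0.  0. -4.]
--
```

Request:
arm_command([
  {"gripper": -0.9,"x": 0,"y": 0,"z": -3.5,"rx": 0,"ry": 0,"rz": 0},
  {"gripper": -0.9,"x": 0,"y": 0,"z": -3.5,"rx": 0,"ry": 0,"rz": 0},
  {"gripper": -0.9,"x": -2.9,"y": -3.6,"z": 0,"rx": 0,"ry": 0,"rz": -4},
  {"gripper": -0.9,"x": -2.7,"y": -3.8,"z": 0,"rx": 0,"ry": 0,"rz": -4},
  {"gripper": -0.9,"x": -2.4,"y": -4,"z": 0,"rx": 0,"ry": 0,"rz": -4},
  {"gripper": -0.9,"x": -2.1,"y": -4.2,"z": 0,"rx": 0,"ry": 0,"rz": -4},
  {"gripper": -0.9,"x": -1.8,"y": -4.3,"z": 0,"rx": 0,"ry": 0,"rz": -4},
  {"gripper": -0.9,"x": -1.5,"y": -4.4,"z": 0,"rx": 0,"ry": 0,"rz": -4},
  {"gripper": -0.9,"x": -1.2,"y": -4.5,"z": 0,"rx": 0,"ry": 0,"rz": -4},
  {"gripper": -0.9,"x": -0.9,"y": -4.6,"z": 0,"rx": 0,"ry": 0,"rz": -4},
  {"gripper": -0.9,"x": -0.6,"y": -4.6,"z": 0,"rx": 0,"ry": 0,"rz": -4},
  {"gripper": -0.9,"x": -0.2,"y": -4.6,"z": 0,"rx": 0,"ry": 0,"rz": -4},
  {"gripper": -0.9,"x": 0,"y": -3,"z": 0,"rx": 0,"ry": 0,"rz": -3},
  {"gripper": -0.9,"x": 0,"y": 0,"z": 0,"rx": 0,"ry": 0,"rz": 0},
])

```text
time_s: 5.8
position: [472.4, -203.2, 255.7]
ee_rot: [0.073, 0.997, 0.001, 0.001]
wrist_force: [-0.3, 0.2, -1.2]
gripper_width: 32.1
```

```bash
python3 go.py 453.5 -248.7 240 84.7
```

```text
t 5.8 [ 472.4 -203.2  255.7] yaw 81.6 zaxis [ 0.002  0.001 -1.   ] F [-0.3  0.2 -1.2] w 32.1 j6 -0.26
[ 0.61 -2.39  0.78] [ 0.   0.1 -1.5]
[ 0.67 -2.37  0.78] [ 0.   0.1 -1.5]
--
```

Request:
arm_command([
  {"gripper": -0.9,"x": 0.6,"y": -2.4,"z": 1,"rx": 0,"ry": 0,"rz": -1.5},
  {"gripper": -0.9,"x": 0.7,"y": -2.4,"z": 1,"rx": 0,"ry": 0,"rz": -1.5},
  {"gripper": -0.9,"x": 0,"y": 0,"z": 0,"rx": 0,"ry": 0,"rz": 0},
  {"gripper": -0.9,"x": 0,"y": 0,"z": 0,"rx": 0,"ry": 0,"rz": 0},
])

```text
time_s: 6.3
position: [453.5, -247.8, 235.2]
ee_rot: [0.047, 0.999, 0.001, 0.001]
wrist_force: [-0.8, -0.2, -1.1]
gripper_width: 32.0
```

```bash
python3 go.py 453.5 -248.7 188.5 84.7;python3 -c "
from h import *
im,d=camera('side');cv2.imwrite('pics/s3.png',cv2.resize(im[70:250,140:360],None,fx=3.3,fy=3.3))
im,d=camera('top');cv2.imwrite('pics/t3.png',im)"
```

```text
t 6.3 [ 453.5 -247.8  235.2] yaw 84.6 zaxis [ 0.003  0.003 -1.   ] F [-0.8 -0.2 -1.1] w 32.0 j6 -0.41
[ 0.01 -0.1   4.67] [ 0.2  0.1 -0.1]
--
```

View pics/s3.png

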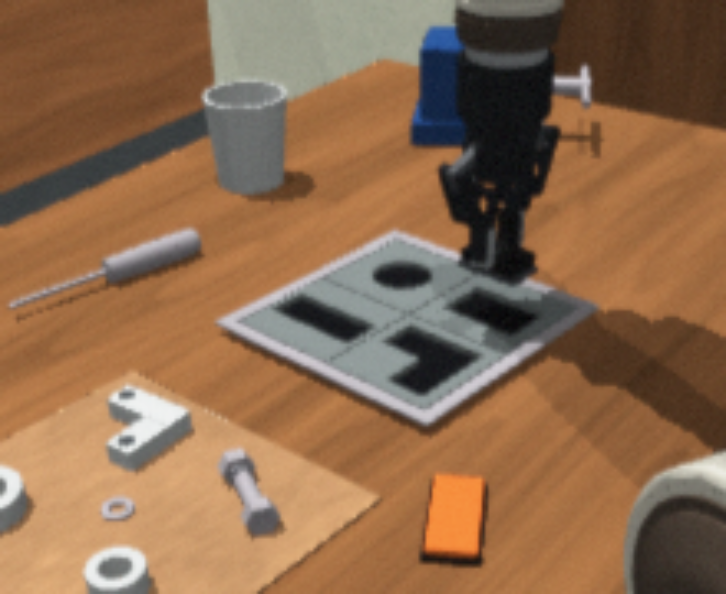

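The pad is held over the rectangular well, at about (500,310) in the enlarged view. I'll lower it.

Request:
arm_command([
  {"gripper": -0.9,"x": 0,"y": -0.1,"z": 2,"rx": 0.2,"ry": 0.1,"rz": 0},
  {"gripper": -0.9,"x": 0,"y": 0,"z": 1.5,"rx": 0,"ry": 0,"rz": 0},
  {"gripper": -0.9,"x": 0,"y": 0,"z": 0.3,"rx": 0,"ry": 0,"rz": 0},
  {"gripper": -0.9,"x": 0,"y": 0,"z": 0,"rx": 0,"ry": 0,"rz": 0},
])

```text
time_s: 6.9
position: [454.9, -246.9, 197.6]
ee_rot: [0.045, 0.999, -0.001, 0.001]
wrist_force: [-0.1, 0.5, -1.3]
gripper_width: 31.9
```

```bash
python3 go.py 453.5 -248.7 188.5 84.7
```

```text
t 6.9 [ 454.9 -246.9  197.6] yaw 84.8 zaxis [ 0.003 -0.002 -1.   ] F [-0.1  0.5 -1.3] w 31.9 j6 -0.41
[ 0.13 -0.19  0.91] [-0.1  0.2  0.1]
--
```

Request:
arm_command([
  {"gripper": -0.9,"x": 0.1,"y": -0.2,"z": 0.5,"rx": 0,"ry": 0.2,"rz": 0},
  {"gripper": -0.9,"x": 0,"y": 0,"z": 0.3,"rx": 0,"ry": 0,"rz": 0},
  {"gripper": -0.9,"x": 0,"y": 0,"z": 0,"rx": 0,"ry": 0,"rz": 0},
])

```text
time_s: 7.28
position: [454.0, -249.2, 190.1]
ee_rot: [0.045, 0.999, -0.001, 0.0]
wrist_force: [-0.4, -0.3, -1.5]
gripper_width: 31.9
```

```bash
python3 go.py 453.5 -248.7 188.5 84.7
```

```text
t 7.28 [ 454.  -249.2  190.1] yaw 84.8 zaxis [ 0.    -0.002 -1.   ] F [-0.4 -0.3 -1.5] w 31.9 j6 -0.41
[0.06 0.04 0.16] [-0.1  0.   0.1]
--
```

Request:
arm_command([
  {"gripper": -0.9,"x": 0,"y": 0,"z": 0.2,"rx": 0,"ry": 0,"rz": 0},
  {"gripper": -0.9,"x": 0,"y": 0,"z": 0,"rx": 0,"ry": 0,"rz": 0},
])

```text
time_s: 7.52
position: [454.1, -249.3, 188.4]
ee_rot: [0.046, 0.999, -0.001, 0.001]
wrist_force: [-0.4, 0.3, -1.0]
gripper_width: 32.0
```

```bash
python3 go.py
```

```text
t 7.53 [ 454.1 -249.3  188.4] yaw 84.8 zaxis [ 0.001 -0.002 -1.   ] F [-0.4  0.3 -1. ] w 32.0 j6 -0.41
```

Request:
arm_command([
  {"gripper": -0.9,"x": 0,"y": 0,"z": 0.1,"rx": 0,"ry": 0,"rz": 0},
  {"gripper": -0.9,"x": 0,"y": 0,"z": 0,"rx": 0,"ry": 0,"rz": 0},
])

```text
time_s: 7.78
position: [454.1, -249.3, 188.4]
ee_rot: [0.046, 0.999, -0.001, 0.001]
wrist_force: [0.2, 0.2, -1.4]
gripper_width: 31.7
```

```bash
python3 go.py
```

```text
t 7.78 [ 454.1 -249.3  188.4] yaw 84.8 zaxis [ 0.002 -0.003 -1.   ] F [ 0.2  0.2 -1.4] w 31.7 j6 -0.41
```

Request:
arm_command([
  {"gripper": -0.9,"x": 0,"y": 0,"z": 0.1,"rx": 0,"ry": 0,"rz": 0},
  {"gripper": 0.3,"x": 0,"y": 0,"z": 0,"rx": 0,"ry": 0,"rz": 0},
  {"gripper": 0.3,"x": 0,"y": 0,"z": 0,"rx": 0,"ry": 0,"rz": 0},
  {"gripper": 0.3,"x": 0,"y": 0,"z": 0,"rx": 0,"ry": 0,"rz": 0},
  {"gripper": 0.3,"x": 0,"y": 0,"z": -3,"rx": 0,"ry": 0,"rz": 0},
  {"gripper": 0.3,"x": 0,"y": 0,"z": -4,"rx": 0,"ry": 0,"rz": 0},
])

```text
time_s: 8.52
position: [453.2, -248.7, 256.0]
ee_rot: [0.046, 0.999, 0.0, -0.002]
wrist_force: [0.8, 0.4, 0.7]
gripper_width: 55.1
```

```bash
python3 go.py 457 72.5 250 58
```

```text
t 8.53 [ 453.2 -248.7  256. ] yaw 84.8 zaxis [-0.003  0.    -1.   ] F [0.8 0.4 0.7] w 55.1 j6 -0.41
[0.36 4.57 0.09] [-0.  -0.   3.8]
[0.67 4.54 0.09] [-0.  -0.   3.8]
[0.97 4.49 0.09] [-0.  -0.   3.8]
[1.27 4.41 0.09] [-0.  -0.   3.8]
[1.56 4.32 0.09] [-0.  -0.   3.8]
[1.84 4.2  0.09] [-0.  -0.   3.8]
[2.12 4.07 0.09] [-0.  -0.   3.8]
--
```

Request:
arm_command([
  {"gripper": 0,"x": 0.4,"y": 4.6,"z": 0.1,"rx": 0,"ry": 0,"rz": 3.8},
  {"gripper": 0,"x": 0.7,"y": 4.5,"z": 0.1,"rx": 0,"ry": 0,"rz": 3.8},
  {"gripper": 0,"x": 1,"y": 4.5,"z": 0.1,"rx": 0,"ry": 0,"rz": 3.8},
  {"gripper": 0,"x": 1.3,"y": 4.4,"z": 0.1,"rx": 0,"ry": 0,"rz": 3.8},
  {"gripper": 0,"x": 1.6,"y": 4.3,"z": 0.1,"rx": 0,"ry": 0,"rz": 3.8},
  {"gripper": 0,"x": 1.8,"y": 4.2,"z": 0.1,"rx": 0,"ry": 0,"rz": 3.8},
  {"gripper": 0,"x": 1.8,"y": 3.4,"z": 0.1,"rx": 0,"ry": 0,"rz": 3.0},
  {"gripper": 0,"x": 0,"y": 0,"z": 0,"rx": 0,"ry": 0,"rz": 0},
])

```text
time_s: 9.52
position: [457.7, 73.5, 251.5]
ee_rot: [0.276, 0.961, -0.0, 0.002]
wrist_force: [-0.8, -0.0, 0.1]
gripper_width: 42.8
```

```bash
python3 go.py 457 72.5 230 58;python3 -c "
from h import *
im,d=camera('top');cv2.imwrite('pics/t4.png',cv2.resize(im[85:225,210:420],None,fx=3.6,fy=3.6))"
```

```text
t 9.53 [457.7  73.5 251.5] yaw 58.0 zaxis [ 0.004 -0.002 -1.   ] F [-0.8 -0.   0.1] w 42.8 j6 0.72
[ 0.01 -0.12  2.15] [0.  0.3 0. ]
--
```

View pics/t4.png

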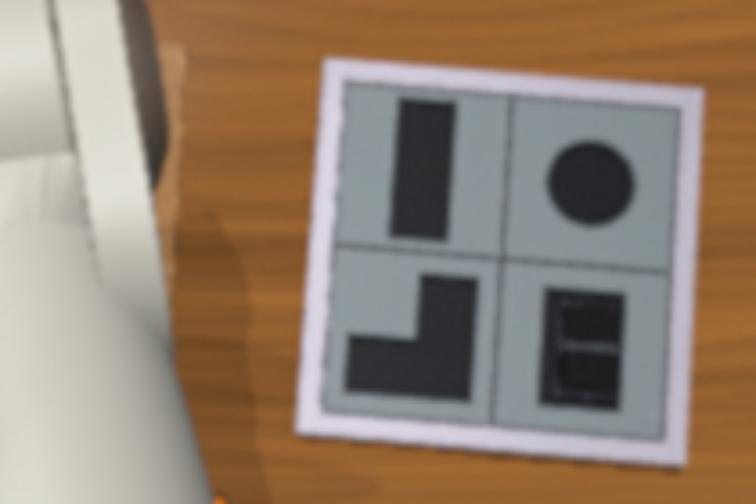

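The pad sits in the rectangular well at about (588,348) in this view, close to centred once parallax is allowed for. I'll go down to the long bolt.

Request:
arm_command([
  {"gripper": 0,"x": 0,"y": -0.1,"z": 2.5,"rx": 0,"ry": 0.2,"rz": 0},
  {"gripper": 0,"x": 0,"y": 0,"z": 2.5,"rx": 0,"ry": 0,"rz": 0},
  {"gripper": 0,"x": 0,"y": 0,"z": 1,"rx": 0,"ry": 0,"rz": 0},
  {"gripper": 0,"x": 0,"y": 0,"z": 0,"rx": 0,"ry": 0,"rz": 0},
  {"gripper": 0,"x": 0,"y": 0,"z": 0,"rx": 0,"ry": 0,"rz": 0},
])

```text
time_s: 10.2
position: [458.1, 68.3, 191.6]
ee_rot: [0.276, 0.961, -0.0, 0.002]
wrist_force: [-0.8, -0.2, 0.1]
gripper_width: 42.5
```

```bash
python3 go.py 457 72.5 185 58;python3 -c "
from h import *
im,d=camera('side');cv2.imwrite('pics/s4.png',cv2.resize(im[120:280,110:310],None,fx=3.6,fy=3.6))"
```

```text
t 10.2 [458.1  68.3 191.6] yaw 57.9 zaxis [ 0.003 -0.001 -1.   ] F [-0.8 -0.2  0.1] w 42.5 j6 0.71
[0.32 0.3  0.66] [ 0.   0.2 -0.1]
--
```

View pics/s4.png

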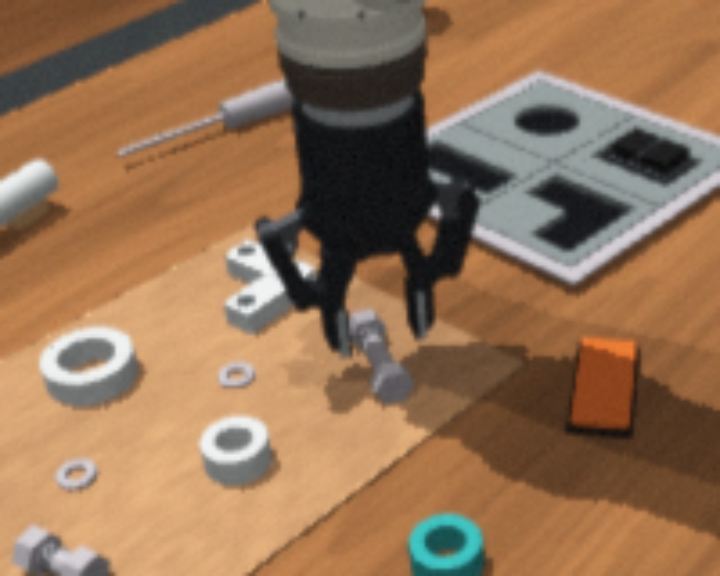

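The fingers straddle the bolt shaft, which is at about (375,350). The left finger is closer, as measured.

Request:
arm_command([
  {"gripper": 0,"x": 0.3,"y": 0.3,"z": 0.5,"rx": 0,"ry": 0.2,"rz": 0},
  {"gripper": 0,"x": 0,"y": 0,"z": 0,"rx": 0,"ry": 0,"rz": 0},
  {"gripper": 0,"x": 0,"y": 0,"z": 0,"rx": 0,"ry": 0,"rz": 0},
])

```text
time_s: 10.62
position: [457.5, 72.9, 187.5]
ee_rot: [0.276, 0.961, 0.001, 0.001]
wrist_force: [0.3, -0.2, 0.5]
gripper_width: 42.8
```

```bash
python3 go.py 457 72.5 185 58
```

```text
t 10.62 [457.5  72.9 187.5] yaw 57.9 zaxis [ 0.002  0.001 -1.   ] F [ 0.3 -0.2  0.5] w 42.8 j6 0.72
[ 0.02 -0.06  0.25] [ 0.1  0.1 -0.1]
--
```

Request:
arm_command([
  {"gripper": 0,"x": 0,"y": -0.1,"z": 0.3,"rx": 0,"ry": 0,"rz": 0},
  {"gripper": 0,"x": 0,"y": 0,"z": 0,"rx": 0,"ry": 0,"rz": 0},
  {"gripper": -1,"x": 0,"y": 0,"z": 0,"rx": 0,"ry": 0,"rz": 0},
  {"gripper": -1,"x": 0,"y": 0,"z": 0,"rx": 0,"ry": 0,"rz": 0},
  {"gripper": -1,"x": 0,"y": 0,"z": 0,"rx": 0,"ry": 0,"rz": 0},
  {"gripper": -1,"x": 0,"y": 0,"z": 0,"rx": 0,"ry": 0,"rz": 0},
  {"gripper": -1,"x": 0,"y": 0,"z": 0,"rx": 0,"ry": 0,"rz": 0},
])

```text
time_s: 11.5
position: [456.9, 72.0, 184.6]
ee_rot: [0.276, 0.961, 0.001, 0.001]
wrist_force: [0.4, 0.7, 0.2]
gripper_width: 11.3
```

```bash
python3 go.py 457 72.5 255 58 569 -152.4 255 84.7
```

```text
t 11.5 [456.9  72.  184.6] yaw 57.9 zaxis [ 0.002  0.001 -1.   ] F [0.4 0.7 0.2] w 11.3 j6 0.72
[ 0.01  0.03 -3.52] [ 0.1  0.  -0. ]
[ 0.01  0.03 -3.52] [ 0.1  0.  -0. ]
--
[-3.57 -2.19  0.  ] [ 0.   0.  -4.4]
[-3.39 -2.46  0.  ] [ 0.   0.  -4.4]
[-3.19 -2.72  0.  ] [ 0.   0.  -4.4]
[-2.97 -2.95  0.  ] [ 0.   0.  -4.4]
[-2.73 -3.18  0.  ] [ 0.   0.  -4.4]
[-2.47 -3.38  0.  ] [ 0.   0.  -4.4]
--
```

Request:
arm_command([
  {"gripper": -1,"x": 0,"y": 0,"z": -3.5,"rx": 0,"ry": 0,"rz": 0},
  {"gripper": -1,"x": 0,"y": 0,"z": -3.5,"rx": 0,"ry": 0,"rz": 0},
  {"gripper": -1,"x": -3.6,"y": -2.2,"z": 0,"rx": 0,"ry": 0,"rz": -4.4},
  {"gripper": -1,"x": -3.4,"y": -2.5,"z": 0,"rx": 0,"ry": 0,"rz": -4.4},
  {"gripper": -1,"x": -3.2,"y": -2.7,"z": 0,"rx": 0,"ry": 0,"rz": -4.4},
  {"gripper": -1,"x": -3,"y": -3,"z": 0,"rx": 0,"ry": 0,"rz": -4.4},
  {"gripper": -1,"x": -2.7,"y": -3.2,"z": 0,"rx": 0,"ry": 0,"rz": -4.4},
  {"gripper": -1,"x": -2,"y": -2.7,"z": 0,"rx": 0,"ry": 0,"rz": -3.5},
  {"gripper": -1,"x": 0,"y": 0,"z": 0,"rx": 0,"ry": 0,"rz": 0},
])

```text
time_s: 12.62
position: [569.0, -153.2, 254.7]
ee_rot: [0.049, 0.999, 0.001, 0.0]
wrist_force: [-1.1, -0.5, -1.7]
gripper_width: 11.3
```

```bash
python3 go.py 569 -152.4 240 84.7
```

```text
t 12.62 [ 569.  -153.2  254.7] yaw 84.4 zaxis [ 0.     0.001 -1.   ] F [-1.1 -0.5 -1.7] w 11.3 j6 -0.17
[0.01 0.08 1.48] [ 0.1  0.  -0.3]
--
```

Request:
arm_command([
  {"gripper": -1,"x": 0,"y": 0.1,"z": 2,"rx": 0,"ry": 0,"rz": -0.3},
  {"gripper": -1,"x": 0,"y": 0,"z": 2,"rx": 0,"ry": 0,"rz": 0},
  {"gripper": -1,"x": 0,"y": 0,"z": 0.5,"rx": 0,"ry": 0,"rz": 0},
  {"gripper": -1,"x": 0,"y": 0,"z": 0,"rx": 0,"ry": 0,"rz": 0},
  {"gripper": -1,"x": 0,"y": 0,"z": 0,"rx": 0,"ry": 0,"rz": 0},
])

```text
time_s: 13.25
position: [568.4, -150.0, 209.4]
ee_rot: [0.047, 0.999, 0.001, -0.0]
wrist_force: [0.1, 0.1, -1.4]
gripper_width: 11.3
```

```bash
python3 go.py 569 -152.4 187 84.7
```

```text
t 13.25 [ 568.4 -150.   209.4] yaw 84.6 zaxis [ 0.     0.002 -1.   ] F [ 0.1  0.1 -1.4] w 11.3 j6 -0.16
[-0.08 -0.24  2.24] [ 0.1 -0.  -0.1]
--
```

Request:
arm_command([
  {"gripper": -1,"x": -0.1,"y": -0.2,"z": 1.2,"rx": 0,"ry": 0,"rz": 0},
  {"gripper": -1,"x": 0,"y": 0,"z": 0.5,"rx": 0,"ry": 0,"rz": 0},
  {"gripper": -1,"x": 0,"y": 0,"z": 0,"rx": 0,"ry": 0,"rz": 0},
])

```text
time_s: 13.62
position: [569.5, -152.2, 192.2]
ee_rot: [0.047, 0.999, 0.001, 0.001]
wrist_force: [0.3, 0.5, -1.1]
gripper_width: 11.1
```

```bash
python3 go.py 569 -152.4 187 84.7
```

```text
t 13.62 [ 569.5 -152.2  192.2] yaw 84.6 zaxis [ 0.001  0.002 -1.   ] F [ 0.3  0.5 -1.1] w 11.1 j6 -0.17
[ 0.05 -0.03  0.52] [ 0.1  0.1 -0.1]
--
```

Request:
arm_command([
  {"gripper": -1,"x": 0,"y": 0,"z": 0.5,"rx": 0,"ry": 0,"rz": 0},
  {"gripper": -1,"x": 0,"y": 0,"z": 0,"rx": 0,"ry": 0,"rz": 0},
])

```text
time_s: 13.88
position: [569.6, -152.3, 187.1]
ee_rot: [0.047, 0.999, 0.001, 0.001]
wrist_force: [0.2, -0.4, -0.6]
gripper_width: 11.1
```

```bash
python3 go.py 569 -152.4 187 84.7
```

```text
t 13.88 [ 569.6 -152.3  187.1] yaw 84.6 zaxis [ 0.002  0.001 -1.   ] F [ 0.2 -0.4 -0.6] w 11.1 j6 -0.17
[ 0.06 -0.02  0.01] [ 0.1  0.1 -0.1]
--
```

Request:
arm_command([
  {"gripper": -1,"x": 0,"y": 0,"z": 0.1,"rx": 0,"ry": 0,"rz": 0},
  {"gripper": -0.1,"x": 0,"y": 0,"z": 0,"rx": 0,"ry": 0,"rz": 0},
  {"gripper": -0.1,"x": 0,"y": 0,"z": 0,"rx": 0,"ry": 0,"rz": 0},
  {"gripper": -0.1,"x": 0,"y": 0,"z": 0,"rx": 0,"ry": 0,"rz": 0},
  {"gripper": -0.1,"x": 0,"y": 0,"z": -3,"rx": 0,"ry": 0,"rz": 0},
  {"gripper": -0.1,"x": 0,"y": 0,"z": -4,"rx": 0,"ry": 0,"rz": 0},
])

```text
time_s: 14.62
position: [568.7, -152.1, 254.8]
ee_rot: [0.047, 0.999, 0.001, -0.002]
wrist_force: [1.2, -0.5, -0.7]
gripper_width: 38.7
```

```bash
python3 -c "
import numpy as np,math
a=math.radians(1.6);b=math.radians(-5.3)
r=lambda t,v:np.array([[math.cos(t),-math.sin(t)],[math.sin(t),math.cos(t)]])@v
print('grip',r(a,[8,-21])+[583,63.8],'place',r(b,[8,-21])+[463,-142.8])"; python3 go.py 591.6 43 255 91.6
```

```text
grip [591.58323533  43.03156069] place [ 469.02601525 -164.44918336]
t 14.62 [ 568.7 -152.1  254.8] yaw 84.6 zaxis [-0.003  0.003 -1.   ] F [ 1.2 -0.5 -0.7] w 38.7 j6 -0.17
[-0.11  4.91  0.01] [ 0.  -0.  -1.8]
[-0.26  4.9   0.  ] [ 0.  -0.  -1.8]
[-0.41  4.89  0.  ] [ 0.  -0.  -1.8]
[-0.56  4.88 -0.  ] [ 0.  -0.  -1.8]
--
```

Request:
arm_command([
  {"gripper": 0.1,"x": -0.1,"y": 4.9,"z": 0,"rx": 0,"ry": 0,"rz": -1.8},
  {"gripper": 0.1,"x": -0.3,"y": 4.9,"z": 0,"rx": 0,"ry": 0,"rz": -1.8},
  {"gripper": 0.1,"x": -0.4,"y": 4.9,"z": 0,"rx": 0,"ry": 0,"rz": -1.8},
  {"gripper": 0.1,"x": -0.5,"y": 4,"z": 0,"rx": 0,"ry": 0,"rz": -1.5},
  {"gripper": 0.1,"x": 0,"y": 0,"z": 0,"rx": 0,"ry": 0,"rz": 0},
])

```text
time_s: 15.25
position: [592.4, 38.6, 259.6]
ee_rot: [-0.014, 1.0, 0.001, 0.002]
wrist_force: [-0.8, -0.3, -0.7]
gripper_width: 46.9
```

```bash
python3 go.py 591.6 43 215 91.6;python3 -c "
from h import *
im,d=camera('top');cv2.imwrite('pics/t5.png',cv2.resize(im[85:225,210:420],None,fx=3.6,fy=3.6))"
```

```text
t 15.25 [592.4  38.6 259.6] yaw 91.6 zaxis [ 0.004  0.002 -1.   ] F [-0.8 -0.3 -0.7] w 46.9 j6 0.04
[0.09 0.43 4.46] [ 0.1  0.2 -0. ]
--
```

View pics/t5.png

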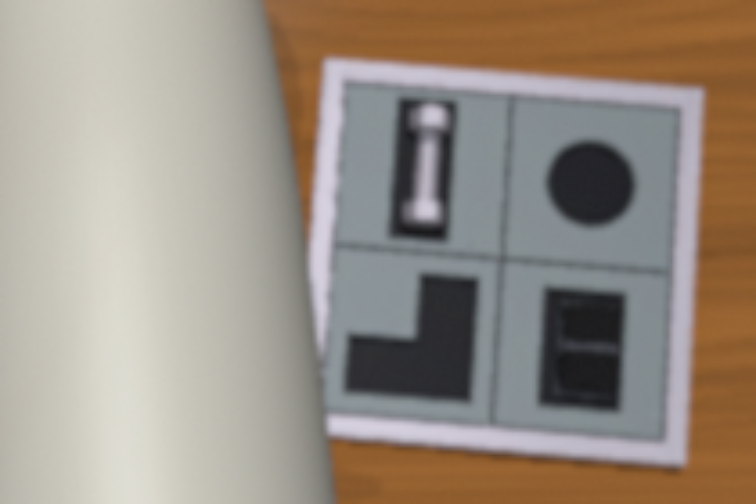

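The bolt lies inside the slot at about (426,162), a few mm off centre at most. Next is the bracket.

Request:
arm_command([
  {"gripper": 0.1,"x": 0.1,"y": 0.4,"z": 2.5,"rx": 0,"ry": 0.2,"rz": 0},
  {"gripper": 0.1,"x": 0,"y": 0,"z": 2.5,"rx": 0,"ry": 0,"rz": 0},
  {"gripper": 0.1,"x": 0,"y": 0,"z": 0.5,"rx": 0,"ry": 0,"rz": 0},
  {"gripper": 0.1,"x": 0,"y": 0,"z": 0,"rx": 0,"ry": 0,"rz": 0},
  {"gripper": 0.1,"x": 0,"y": 0,"z": 0,"rx": 0,"ry": 0,"rz": 0},
])

```text
time_s: 15.92
position: [591.7, 37.5, 205.4]
ee_rot: [-0.011, 1.0, 0.0, 0.001]
wrist_force: [-0.5, -0.4, -0.2]
gripper_width: 47.2
```

```bash
python3 go.py 591.6 43 185 91.6
```

```text
t 15.93 [591.7  37.5 205.4] yaw 91.2 zaxis [ 0.003  0.001 -1.   ] F [-0.5 -0.4 -0.2] w 47.2 j6 0.04
[0.   0.55 2.04] [ 0.   0.2 -0.4]
--
```

Request:
arm_command([
  {"gripper": 0.1,"x": 0,"y": 0.5,"z": 0,"rx": 0,"ry": 0.2,"rz": -0.4},
  {"gripper": 0.1,"x": 0,"y": 0,"z": 0,"rx": 0,"ry": 0,"rz": 0},
])

```text
time_s: 16.18
position: [592.0, 42.7, 206.9]
ee_rot: [-0.014, 1.0, 0.0, 0.001]
wrist_force: [-0.6, 0.7, 0.1]
gripper_width: 46.8
```

```bash
python3 go.py 591.6 43 185 91.6
```

```text
t 16.18 [592.   42.7 206.9] yaw 91.6 zaxis [ 0.001  0.001 -1.   ] F [-0.6  0.7  0.1] w 46.8 j6 0.04
[0.04 0.03 2.19] [0.  0.1 0. ]
--
```

Request:
arm_command([
  {"gripper": 0.1,"x": 0,"y": 0,"z": 1.2,"rx": 0,"ry": 0,"rz": 0},
  {"gripper": 0.1,"x": 0,"y": 0,"z": 0.6,"rx": 0,"ry": 0,"rz": 0},
  {"gripper": 0.1,"x": 0,"y": 0,"z": 0,"rx": 0,"ry": 0,"rz": 0},
  {"gripper": 0.1,"x": 0,"y": 0,"z": 0,"rx": 0,"ry": 0,"rz": 0},
])

```text
time_s: 16.68
position: [591.9, 42.9, 187.3]
ee_rot: [-0.014, 1.0, 0.0, 0.0]
wrist_force: [0.7, -0.5, 0.6]
gripper_width: 46.5
```

```bash
python3 go.py 591.6 43 185 91.6;python3 -c "
from h import *
im,d=camera('side');cv2.imwrite('pics/s5.png',cv2.resize(im[100:260,90:290],None,fx=3.6,fy=3.6))"
```

```text
t 16.68 [591.9  42.9 187.3] yaw 91.6 zaxis [ 0.001  0.001 -1.   ] F [ 0.7 -0.5  0.6] w 46.5 j6 0.04
[0.03 0.01 0.23] [0. 0. 0.]
--
```

View pics/s5.png

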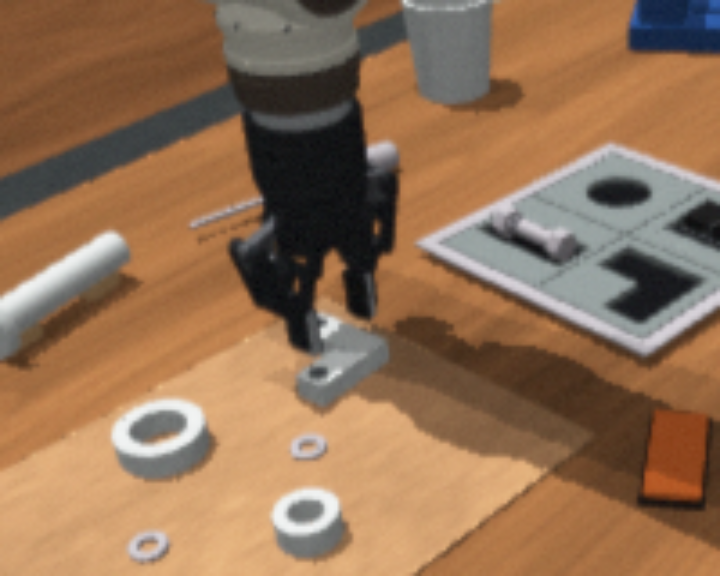

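The fingers straddle the far arm of the bracket at about (340,335). I'll close on it.

Request:
arm_command([
  {"gripper": 0.1,"x": 0,"y": 0,"z": 0.2,"rx": 0,"ry": 0,"rz": 0},
  {"gripper": -1,"x": 0,"y": 0,"z": 0,"rx": 0,"ry": 0,"rz": 0},
  {"gripper": -1,"x": 0,"y": 0,"z": 0,"rx": 0,"ry": 0,"rz": 0},
  {"gripper": -1,"x": 0,"y": 0,"z": 0,"rx": 0,"ry": 0,"rz": 0},
  {"gripper": -1,"x": 0,"y": 0,"z": 0,"rx": 0,"ry": 0,"rz": 0},
  {"gripper": -1,"x": 0,"y": 0,"z": 0,"rx": 0,"ry": 0,"rz": 0},
])

```text
time_s: 17.48
position: [592.2, 42.9, 186.0]
ee_rot: [-0.014, 1.0, 0.0, 0.001]
wrist_force: [0.5, -0.2, 0.3]
gripper_width: 22.1
```

```bash
python3 go.py 591.6 43 255 91.6 469.3 -164.4 255 84.7
```

```text
t 17.48 [592.2  42.9 186. ] yaw 91.6 zaxis [ 0.002  0.001 -1.   ] F [ 0.5 -0.2  0.3] w 22.1 j6 0.04
[ 0.02  0.01 -3.45] [0.  0.1 0. ]
[ 0.02  0.01 -3.45] [0.  0.1 0. ]
--
[ 2.56 -4.08  0.  ] [0.  0.  1.4]
[ 2.46 -4.14  0.  ] [0.  0.  1.4]
[ 2.36 -4.2   0.  ] [0.  0.  1.4]
[ 2.26 -4.25  0.  ] [0.  0.  1.4]
[ 2.16 -4.31  0.  ] [0.  0.  1.4]
--
```

Request:
arm_command([
  {"gripper": -1,"x": 0,"y": 0,"z": -3.5,"rx": 0,"ry": 0,"rz": 0},
  {"gripper": -1,"x": 0,"y": 0,"z": -3.5,"rx": 0,"ry": 0,"rz": 0},
  {"gripper": -1,"x": 2.6,"y": -4.1,"z": 0,"rx": 0,"ry": 0,"rz": 1.4},
  {"gripper": -1,"x": 2.5,"y": -4.1,"z": 0,"rx": 0,"ry": 0,"rz": 1.4},
  {"gripper": -1,"x": 2.4,"y": -4.2,"z": 0,"rx": 0,"ry": 0,"rz": 1.4},
  {"gripper": -1,"x": 2.3,"y": -4.3,"z": 0,"rx": 0,"ry": 0,"rz": 1.4},
  {"gripper": -1,"x": 1.6,"y": -3.2,"z": 0,"rx": 0,"ry": 0,"rz": 1},
  {"gripper": -1,"x": 0,"y": 0,"z": 0,"rx": 0,"ry": 0,"rz": 0},
  {"gripper": -1,"x": 0,"y": 0,"z": 0,"rx": 0,"ry": 0,"rz": 0},
])

```text
time_s: 18.6
position: [470.4, -159.2, 256.5]
ee_rot: [0.044, 0.999, -0.0, 0.0]
wrist_force: [1.6, -0.8, -1.3]
gripper_width: 22.0
```

```bash
python3 go.py 469.6 -164.4 215 84.7
```

```text
t 18.6 [ 470.4 -159.2  256.5] yaw 84.9 zaxis [ 0.    -0.001 -1.   ] F [ 1.6 -0.8 -1.3] w 22.0 j6 -0.24
[ 0.04 -0.53  4.16] [-0.   0.   0.2]
--
```

Request:
arm_command([
  {"gripper": -1,"x": 0,"y": -0.5,"z": 2,"rx": 0,"ry": 0,"rz": 0.2},
  {"gripper": -1,"x": 0,"y": 0,"z": 1.5,"rx": 0,"ry": 0,"rz": 0},
  {"gripper": -1,"x": 0,"y": 0,"z": 0,"rx": 0,"ry": 0,"rz": 0},
  {"gripper": -1,"x": 0,"y": 0,"z": 0,"rx": 0,"ry": 0,"rz": 0},
])

```text
time_s: 19.1
position: [471.6, -161.8, 220.8]
ee_rot: [0.044, 0.999, -0.0, 0.0]
wrist_force: [0.3, 0.5, -1.9]
gripper_width: 22.4
```

```bash
python3 go.py 469.6 -164.4 206 84.7;python3 -c "
from h import *
im,d=camera('side');cv2.imwrite('pics/s6.png',cv2.resize(im[100:240,190:350],None,fx=4,fy=4))"
```

```text
t 19.1 [ 471.6 -161.8  220.8] yaw 84.9 zaxis [ 0. -0. -1.] F [ 0.3  0.5 -1.9] w 22.4 j6 -0.24
[ 0.17 -0.28  1.48] [-0.   0.   0.2]
--
```

View pics/s6.png

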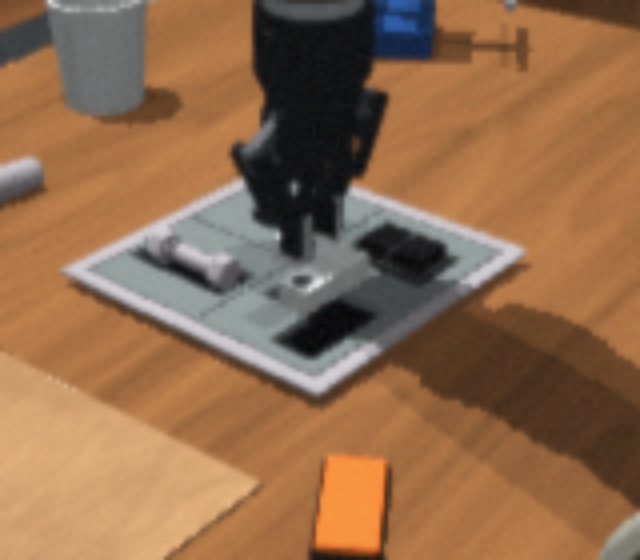

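The bracket is held level over the L well, at about (325,270). I'll correct the position and lower it.

Request:
arm_command([
  {"gripper": -1,"x": 0.2,"y": -0.3,"z": 1,"rx": 0,"ry": 0,"rz": 0.2},
  {"gripper": -1,"x": 0,"y": 0,"z": 0,"rx": 0,"ry": 0,"rz": 0},
  {"gripper": -1,"x": 0,"y": 0,"z": 0,"rx": 0,"ry": 0,"rz": 0},
])

```text
time_s: 19.52
position: [469.4, -164.7, 210.8]
ee_rot: [0.046, 0.999, -0.0, 0.001]
wrist_force: [1.6, -0.4, -1.3]
gripper_width: 21.8
```

```bash
python3 go.py 469.6 -164.4 188 84.7
```

```text
t 19.52 [ 469.4 -164.7  210.8] yaw 84.7 zaxis [ 0.002 -0.    -1.   ] F [ 1.6 -0.4 -1.3] w 21.8 j6 -0.25
[-0.02  0.04  2.28] [-0.   0.1  0. ]
--
```

Request:
arm_command([
  {"gripper": -1,"x": 0,"y": 0,"z": 1,"rx": 0,"ry": 0,"rz": 0},
  {"gripper": -1,"x": 0,"y": 0,"z": 0.7,"rx": 0,"ry": 0,"rz": 0},
  {"gripper": -1,"x": 0,"y": 0,"z": 0.3,"rx": 0,"ry": 0,"rz": 0},
  {"gripper": -1,"x": 0,"y": 0,"z": 0,"rx": 0,"ry": 0,"rz": 0},
])

```text
time_s: 20.02
position: [469.3, -164.8, 189.2]
ee_rot: [0.046, 0.999, -0.0, 0.001]
wrist_force: [0.1, -0.3, -1.7]
gripper_width: 21.7
```

```bash
python3 go.py 469.6 -164.4 187.5 84.7
```

```text
t 20.02 [ 469.3 -164.8  189.2] yaw 84.7 zaxis [ 0.001 -0.    -1.   ] F [ 0.1 -0.3 -1.7] w 21.7 j6 -0.25
[-0.03  0.04  0.17] [-0.   0.1  0. ]
--
```

Request:
arm_command([
  {"gripper": -1,"x": 0,"y": 0,"z": 0.2,"rx": 0,"ry": 0,"rz": 0},
  {"gripper": -1,"x": 0,"y": 0,"z": 0,"rx": 0,"ry": 0,"rz": 0},
  {"gripper": 0,"x": 0,"y": 0,"z": 0,"rx": 0,"ry": 0,"rz": 0},
  {"gripper": 0,"x": 0,"y": 0,"z": 0,"rx": 0,"ry": 0,"rz": 0},
  {"gripper": 0,"x": 0,"y": 0,"z": 0,"rx": 0,"ry": 0,"rz": 0},
  {"gripper": 0,"x": 0,"y": 0,"z": -3,"rx": 0,"ry": 0,"rz": 0},
  {"gripper": 0,"x": 0,"y": 0,"z": -4,"rx": 0,"ry": 0,"rz": 0},
])

```text
time_s: 20.9
position: [468.6, -164.5, 256.9]
ee_rot: [0.046, 0.999, 0.0, -0.001]
wrist_force: [-0.4, -1.0, 0.3]
gripper_width: 42.8
```

```bash
python3 go.py 464.6 187.7 250 110
```

```text
t 20.9 [ 468.6 -164.5  256.9] yaw 84.7 zaxis [-0.002  0.001 -1.   ] F [-0.4 -1.   0.3] w 42.8 j6 -0.25
[0.45 4.38 0.09] [ 0.  -0.  -3.2]
[0.21 4.4  0.09] [ 0.  -0.  -3.2]
[-0.03  4.4   0.09] [ 0.  -0.  -3.2]
[-0.27  4.39  0.09] [ 0.  -0.  -3.2]
[-0.52  4.37  0.09] [ 0.  -0.  -3.2]
[-0.76  4.34  0.09] [ 0.  -0.  -3.2]
[-0.99  4.29  0.09] [ 0.  -0.  -3.2]
[-1.23  4.23  0.09] [ 0.  -0.  -3.2]
--
```

Request:
arm_command([
  {"gripper": 0.45,"x": 0.4,"y": 4.4,"z": 0.1,"rx": 0,"ry": 0,"rz": 0},
  {"gripper": 0.45,"x": 0.4,"y": 4.4,"z": 0.1,"rx": 0,"ry": 0,"rz": 0},
  {"gripper": 0.45,"x": 0.4,"y": 4.4,"z": 0.1,"rx": 0,"ry": 0,"rz": 0},
  {"gripper": 0.45,"x": 0.4,"y": 4.4,"z": 0.1,"rx": 0,"ry": 0,"rz": 0},
  {"gripper": 0.45,"x": 0.4,"y": 4.4,"z": 0.1,"rx": 0,"ry": 0,"rz": 0},
  {"gripper": 0.45,"x": 0.4,"y": 4.4,"z": 0.1,"rx": 0,"ry": 0,"rz": 0},
  {"gripper": 0.45,"x": 0.4,"y": 4.4,"z": 0.1,"rx": 0,"ry": 0,"rz": 0},
  {"gripper": 0.45,"x": 0.4,"y": 3.4,"z": 0.1,"rx": 0,"ry": 0,"rz": 0},
  {"gripper": 0.45,"x": 0,"y": 0,"z": 0,"rx": 0,"ry": 0,"rz": 0},
  {"gripper": 0.45,"x": 0,"y": 0,"z": 0,"rx": 0,"ry": 0,"rz": 0},
])

```text
time_s: 22.15
position: [469.3, 188.9, 252.6]
ee_rot: [0.047, 0.999, -0.0, 0.003]
wrist_force: [-0.1, 0.6, 0.3]
gripper_width: 62.0
```

```bash
python3 go.py 464.6 187.7 220 84.7;python3 -c "
from h import *
im,d=camera('top');cv2.imwrite('pics/t6.png',cv2.resize(im[85:225,210:420],None,fx=3.6,fy=3.6))"
```

```text
t 22.15 [469.3 188.9 252.6] yaw 84.6 zaxis [ 0.006 -0.001 -1.   ] F [-0.1  0.6  0.3] w 62.0 j6 0.48
[ 0.48 -0.17  3.26] [-0.   0.3 -0.1]
--
```

View pics/t6.png

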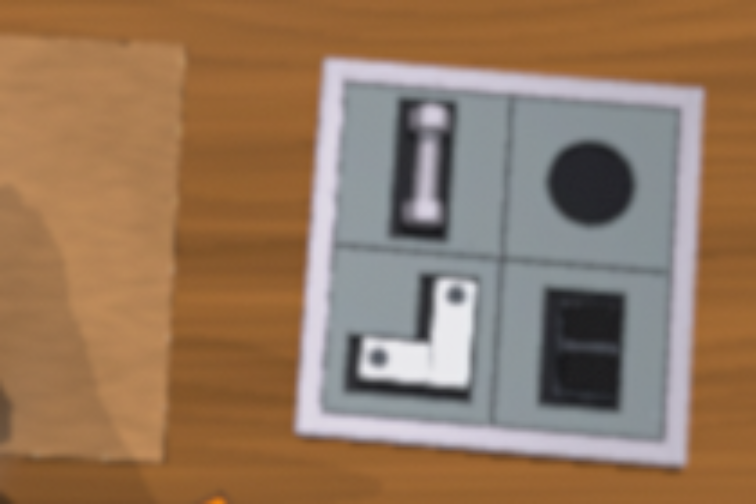

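The bracket is in the L well at about (430,340), aligned with it. Now the collar.

Request:
arm_command([
  {"gripper": 0.45,"x": 0.5,"y": -0.2,"z": 1.5,"rx": 0,"ry": 0.3,"rz": 0},
  {"gripper": 0.45,"x": 0,"y": 0,"z": 1,"rx": 0,"ry": 0,"rz": 0},
  {"gripper": 0.45,"x": 0,"y": 0,"z": 0,"rx": 0,"ry": 0,"rz": 0},
  {"gripper": 0.45,"x": 0,"y": 0,"z": 0,"rx": 0,"ry": 0,"rz": 0},
])

```text
time_s: 22.7
position: [463.9, 184.8, 225.2]
ee_rot: [0.049, 0.999, -0.0, -0.0]
wrist_force: [0.0, 0.2, 0.7]
gripper_width: 62.0
```

```bash
python3 go.py 464.6 187.7 185 84.7
```

```text
t 22.7 [463.9 184.8 225.2] yaw 84.4 zaxis [-0. -0. -1.] F [0.  0.2 0.7] w 62.0 j6 0.48
[-0.04  0.29  4.02] [-0.  -0.  -0.3]
--
```

Request:
arm_command([
  {"gripper": 0.45,"x": 0,"y": 0.3,"z": 1,"rx": 0,"ry": 0,"rz": 0},
  {"gripper": 0.45,"x": 0,"y": 0,"z": 1,"rx": 0,"ry": 0,"rz": 0},
  {"gripper": 0.45,"x": 0,"y": 0,"z": 0,"rx": 0,"ry": 0,"rz": 0},
  {"gripper": 0.45,"x": 0,"y": 0,"z": 0,"rx": 0,"ry": 0,"rz": 0},
])

```text
time_s: 23.2
position: [464.4, 188.1, 203.9]
ee_rot: [0.049, 0.999, -0.0, -0.0]
wrist_force: [0.2, -0.5, -0.1]
gripper_width: 61.9
```

```bash
python3 go.py 464.6 187.7 185 84.7;python3 -c "
from h import *
im,d=camera('side');cv2.imwrite('pics/s7.png',cv2.resize(im[140:300,60:260],None,fx=3.6,fy=3.6))"
```

```text
t 23.2 [464.4 188.1 203.9] yaw 84.4 zaxis [-0. -0. -1.] F [ 0.2 -0.5 -0.1] w 61.9 j6 0.48
[-0.03 -0.04  1.89] [-0.  -0.  -0.3]
--
```

View pics/s7.png

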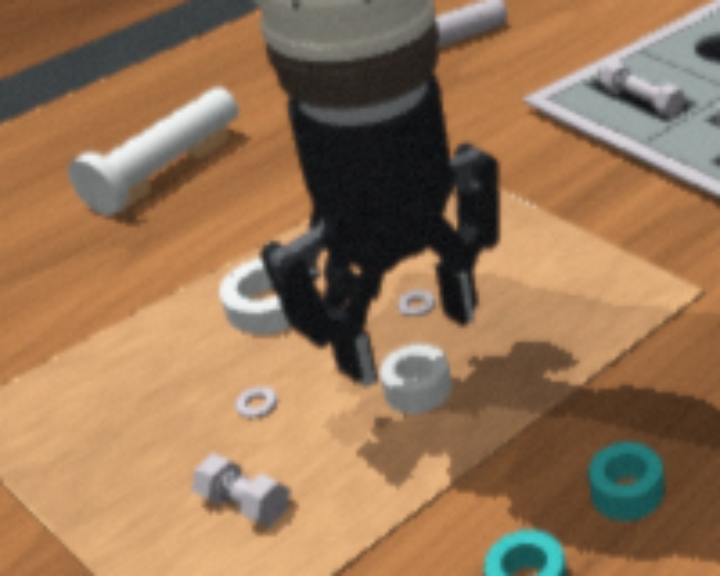

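The small collar, at about (415,378), lies between the fingers. I'll go down and close.

Request:
arm_command([
  {"gripper": 0.45,"x": 0,"y": 0,"z": 1,"rx": 0,"ry": 0,"rz": 0},
  {"gripper": 0.45,"x": 0,"y": 0,"z": 0.7,"rx": 0,"ry": 0,"rz": 0},
  {"gripper": 0.45,"x": 0,"y": 0,"z": 0,"rx": 0,"ry": 0,"rz": 0},
  {"gripper": -1,"x": 0,"y": 0,"z": 0,"rx": 0,"ry": 0,"rz": 0},
  {"gripper": -1,"x": 0,"y": 0,"z": 0,"rx": 0,"ry": 0,"rz": 0},
  {"gripper": -1,"x": 0,"y": 0,"z": 0,"rx": 0,"ry": 0,"rz": 0},
  {"gripper": -1,"x": 0,"y": 0,"z": 0,"rx": 0,"ry": 0,"rz": 0},
  {"gripper": -1,"x": 0,"y": 0,"z": 0,"rx": 0,"ry": 0,"rz": 0},
])

```text
time_s: 24.25
position: [464.5, 188.1, 186.5]
ee_rot: [0.049, 0.999, 0.0, 0.0]
wrist_force: [0.2, -0.1, -0.1]
gripper_width: 37.1
```

```bash
python3 go.py 464.6 187.7 255 84.7 559.2 -258.4 255 84.7
```

```text
t 24.25 [464.5 188.1 186.5] yaw 84.4 zaxis [ 0.001 -0.    -1.   ] F [ 0.2 -0.1 -0.1] w 37.1 j6 0.48
[-0.01 -0.02 -3.43] [ 0.   0.  -0.2]
[-0.01 -0.02 -3.43] [ 0.   0.  -0.2]
--
[-1.35 -4.35  0.  ] [0. 0. 0.]
[-1.35 -4.35  0.  ] [0. 0. 0.]
[-1.35 -4.35  0.  ] [0. 0. 0.]
[-1.35 -4.35  0.  ] [0. 0. 0.]
[-1.35 -4.35  0.  ] [0. 0. 0.]
[-1.35 -4.35  0.  ] [0. 0. 0.]
[-1.35 -4.35  0.  ] [0. 0. 0.]
[-1.35 -4.35  0.  ] [0. 0. 0.]
[-1.35 -4.35  0.  ] [0. 0. 0.]
[-1.35 -4.35  0.  ] [0. 0. 0.]
--
```

Request:
arm_command([
  {"gripper": -1,"x": 0,"y": 0,"z": -3.5,"rx": 0,"ry": 0,"rz": 0},
  {"gripper": -1,"x": 0,"y": 0,"z": -3.5,"rx": 0,"ry": 0,"rz": 0},
  {"gripper": -1,"x": -1.3,"y": -4.3,"z": 0,"rx": 0,"ry": 0,"rz": 0},
  {"gripper": -1,"x": -1.3,"y": -4.3,"z": 0,"rx": 0,"ry": 0,"rz": 0},
  {"gripper": -1,"x": -1.3,"y": -4.3,"z": 0,"rx": 0,"ry": 0,"rz": 0},
  {"gripper": -1,"x": -1.3,"y": -4.3,"z": 0,"rx": 0,"ry": 0,"rz": 0},
  {"gripper": -1,"x": -1.3,"y": -4.3,"z": 0,"rx": 0,"ry": 0,"rz": 0},
  {"gripper": -1,"x": -1.3,"y": -4.3,"z": 0,"rx": 0,"ry": 0,"rz": 0},
  {"gripper": -1,"x": -1.3,"y": -4.3,"z": 0,"rx": 0,"ry": 0,"rz": 0},
  {"gripper": -1,"x": -1.3,"y": -4.3,"z": 0,"rx": 0,"ry": 0,"rz": 0},
  {"gripper": -1,"x": -1.3,"y": -4.3,"z": 0,"rx": 0,"ry": 0,"rz": 0},
  {"gripper": -1,"x": -1.2,"y": -3.5,"z": 0,"rx": 0,"ry": 0,"rz": 0},
  {"gripper": -1,"x": 0,"y": 0,"z": 0,"rx": 0,"ry": 0,"rz": 0},
  {"gripper": -1,"x": 0,"y": 0,"z": 0,"rx": 0,"ry": 0,"rz": 0},
])

```text
time_s: 26.0
position: [554.6, -258.1, 257.0]
ee_rot: [0.048, 0.999, 0.0, 0.0]
wrist_force: [0.2, 0.4, -0.8]
gripper_width: 37.0
```

```bash
python3 go.py 559.2 -258.4 215 84.7
```

```text
t 26.0 [ 554.6 -258.1  257. ] yaw 84.5 zaxis [ 0.001  0.    -1.   ] F [ 0.2  0.4 -0.8] w 37.0 j6 -0.34
[-0.46  0.02  4.2 ] [ 0.   0.  -0.2]
--
```

Request:
arm_command([
  {"gripper": -1,"x": -0.5,"y": 0,"z": 2,"rx": 0,"ry": 0,"rz": 0},
  {"gripper": -1,"x": 0,"y": 0,"z": 1.5,"rx": 0,"ry": 0,"rz": 0},
  {"gripper": -1,"x": 0,"y": 0,"z": 0,"rx": 0,"ry": 0,"rz": 0},
  {"gripper": -1,"x": 0,"y": 0,"z": 0,"rx": 0,"ry": 0,"rz": 0},
])

```text
time_s: 26.5
position: [559.7, -256.0, 218.6]
ee_rot: [0.046, 0.999, 0.001, -0.0]
wrist_force: [0.2, -0.1, -0.7]
gripper_width: 37.1
```

```bash
python3 go.py 559.2 -258.4 188.5 84.7
```

```text
t 26.5 [ 559.7 -256.   218.6] yaw 84.7 zaxis [-0.001  0.001 -1.   ] F [ 0.2 -0.1 -0.7] w 37.1 j6 -0.34
[ 0.03 -0.25  3.01] [ 0.1 -0.   0. ]
--
```

Request:
arm_command([
  {"gripper": -1,"x": 0,"y": -0.2,"z": 1,"rx": 0,"ry": 0,"rz": 0},
  {"gripper": -1,"x": 0,"y": 0,"z": 1,"rx": 0,"ry": 0,"rz": 0},
  {"gripper": -1,"x": 0,"y": 0,"z": 0.5,"rx": 0,"ry": 0,"rz": 0},
  {"gripper": -1,"x": 0,"y": 0,"z": 0,"rx": 0,"ry": 0,"rz": 0},
])

```text
time_s: 27.0
position: [559.5, -258.0, 192.3]
ee_rot: [0.046, 0.999, 0.001, -0.0]
wrist_force: [0.4, 0.4, -1.0]
gripper_width: 37.1
```

```bash
python3 go.py 559.2 -258.4 188.5 84.7
```

```text
t 27.0 [ 559.5 -258.   192.3] yaw 84.7 zaxis [-0.     0.001 -1.   ] F [ 0.4  0.4 -1. ] w 37.1 j6 -0.34
[ 0.03 -0.04  0.38] [ 0.1 -0.   0. ]
--
```

Request:
arm_command([
  {"gripper": -1,"x": 0,"y": 0,"z": 0.3,"rx": 0,"ry": 0,"rz": 0},
  {"gripper": -1,"x": 0,"y": 0,"z": 0,"rx": 0,"ry": 0,"rz": 0},
  {"gripper": -1,"x": 0,"y": 0,"z": 0.1,"rx": 0,"ry": 0,"rz": 0},
  {"gripper": 0.35,"x": 0,"y": 0,"z": 0,"rx": 0,"ry": 0,"rz": 0},
  {"gripper": 0.35,"x": 0,"y": 0,"z": 0,"rx": 0,"ry": 0,"rz": 0},
  {"gripper": 0.35,"x": 0,"y": 0,"z": 0,"rx": 0,"ry": 0,"rz": 0},
  {"gripper": 0.35,"x": 0,"y": 0,"z": -3,"rx": 0,"ry": 0,"rz": 0},
  {"gripper": 0.35,"x": 0,"y": 0,"z": -5,"rx": 0,"ry": 0,"rz": 0},
  {"gripper": 0.35,"x": 4,"y": 4,"z": -3,"rx": 0,"ry": 0,"rz": 0},
  {"gripper": 0.35,"x": 3,"y": 5,"z": -1,"rx": 0,"ry": 0,"rz": 0},
  {"gripper": 0.35,"x": 2,"y": 5,"z": 0,"rx": 0,"ry": 0,"rz": 0},
  {"gripper": 0.35,"x": 2,"y": 5,"z": 0,"rx": 0,"ry": 0,"rz": 0},
  {"gripper": 0.35,"x": 0,"y": 5,"z": 0,"rx": 0,"ry": 0,"rz": 0},
  {"gripper": 0.35,"x": 0,"y": 5,"z": 0,"rx": 0,"ry": 0,"rz": 0},
  {"gripper": 0.35,"x": 0,"y": 5,"z": 0,"rx": 0,"ry": 0,"rz": 0},
  {"gripper": 0.35,"x": 0,"y": 0,"z": 0,"rx": 0,"ry": 0,"rz": 0},
])

```text
time_s: 29.0
position: [479.8, 98.8, 314.0]
ee_rot: [0.047, 0.999, 0.001, 0.003]
wrist_force: [1.6, -0.3, 0.5]
gripper_width: 58.1
```

```bash
cat > chk.py <<'E'
from fit import *
im,D=camera("top"); cv2.imwrite("topend.png",im); cv2.imwrite("pics/t8.png",cv2.resize(im[85:225,285:415],None,fx=4,fy=4,interpolation=cv2.INTER_CUBIC)); cv2.imwrite("pics/t8f.png",im)
s,_=camera("side"); cv2.imwrite("pics/s8.png",s)
W=world("top",D); im=im.astype(np.float32); g=im.min(2)
print("bracket",rect("top",big(g,(300,155,347,200),190),23),"want 463 -142.8, -5.3")
print("collar",rect("top",big(g,(354,116,396,156),180),25),"want 559.2 -258.4")
print("bolt",rect("top",big(g,(312,107,346,156),140),21),"want 569.1 -152.4, 174.7")
for k in ("pad","bracket","collar","bolt_long"):
    for o in outline_of("top",k):
        r=o["region"];v,u=np.nonzero(r)
        if u.mean()>290: print(k,round(o["conf"],2),"net cen",np.round(toplane("top",[u.mean(),v.mean()],20)[0,:2],1),"top z",np.round(np.percentile(W[r][:,2],[50,75,95]),1))
E
python3 chk.py; python3 go.py
```

```text
bracket (array([ 463.7, -144.4]), array([ 452.8, -153.1]), array([64.5, 64.9]), np.float32(83.6)) want 463 -142.8, -5.3
collar (array([ 559.4, -258.9]), array([ 559.4, -259. ]), array([36.2, 37. ]), np.float32(89.6)) want 559.2 -258.4
bolt (array([ 558.7, -151.6]), array([ 554.8, -152.1]), array([15.4, 51.4]), np.float32(178.6)) want 569.1 -152.4, 174.7
pad 0.56 net cen [ 449. -248.] top z [22.2 23.8 25.7]
collar 0.64 net cen [ 557.  -259.1] top z [23.1 25.  27.4]
bolt_long 0.67 net cen [ 567.7 -152.5] top z [23.  25.3 28. ]
t 29.3 [479.9  95.1 314. ] yaw 84.3 zaxis [ 0.007  0.001 -1.   ] F [-0.1 -0.3 -0. ] w 57.4 j6 0.3
```

View pics/t8.png

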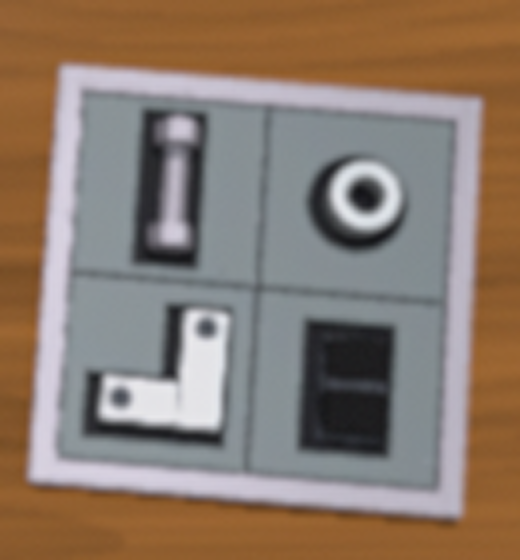

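View pics/s8.png

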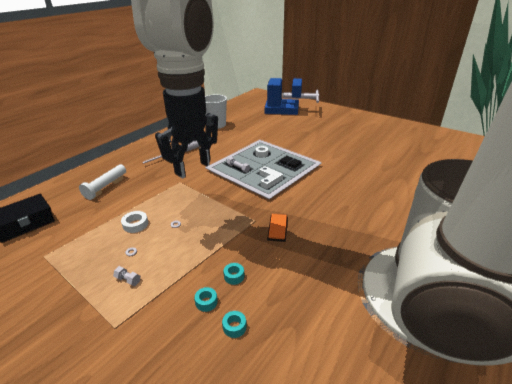

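Top view: the collar is in the round well at (365,197), the bolt in the slot at (175,182), the bracket in the L well at (165,375) and the pad in the rectangular well at (350,388). Side view: the short bolt (126,277) and the wide collar (134,222) look unmoved. I'll check the bolt, pad and bracket numbers more closely before handing in.

Run:
```python
from fit import *
im,D=camera("top");W=world("top",D);g=im.astype(np.float32).min(2)
for t in(110,120,130): print(t,rect("top",big(g,(318,108,337,150),t),20))
def plane(m):
    P=W[m]; P=P[P[:,2]>P[:,2].max()-9]; c,_,_,_=np.linalg.lstsq(np.c_[P[:,:2]-P[:,:2].mean(0),np.ones(len(P))],P[:,2],rcond=None); return len(P),np.round(c[:2],3),round(c[2],2)
m=np.zeros(g.shape,bool); m[155:200,300:347]=g[155:200,300:347]>190; print("bracket top slope",plane(m))
m=np.zeros(g.shape,bool); m[116:156,354:396]=g[116:156,354:396]>190; print("collar",plane(m))
m=np.zeros(g.shape,bool); m[160:204,354:390]=W[160:204,354:390,2]>17; v,u=np.nonzero(m)
print("pad",plane(m),rect("top",np.c_[u,v],23))
for n,b,t in(("boltS",(112,155,142,192),110),("wide",(160,100,196,136),190)):
    a=big(cv2.imread("top0.png").astype(np.float32).min(2),b,t);c=big(g,b,t);print(n,rect("top",a,20),rect("top",c,20))
print(manip.observe()["time_s"])
```

```text
110 (array([ 576.9, -150.7]), array([ 583.4, -150.9]), array([42.8, 89.7]), np.float32(178.7))
120 (array([ 560.3, -151.5]), array([ 556.3, -152.3]), array([18.2, 55.8]), np.float32(178.6))
130 (array([ 559.3, -151.8]), array([ 555.6, -152.3]), array([16.5, 53.2]), np.float32(178.6))
bracket top slope (4, array([0., 0.]), np.float64(1046.39))
collar (1, array([0., 0.]), np.float64(1046.39))
pad (2, array([0., 0.]), np.float64(1046.39)) (array([ 454.4, -250.3]), array([ 454.3, -241.9]), array([51.3, 87. ]), np.float32(14.4))
boltS (array([478. , 301.8]), array([477.2, 302.6]), array([27.1, 54.2]), np.float32(9.2)) (array([477.6, 302.4]), array([476.7, 303.1]), array([23.1, 52.4]), np.float32(9.4))
wide (array([601.6, 188. ]), array([601.5, 188. ]), array([57.3, 57.4]), np.float32(61.2)) (array([600.8, 188.8]), array([604.2, 181.9]), array([80.5, 83.8]), np.float32(179.6))
29.35
```

Run:
```python
from fit import *
im,D=camera("top");W=world("top",D);g=im.astype(np.float32).min(2);ok=(D>0)
def plane(m):
    P=W[m&ok]; P=P[abs(P[:,2]-np.median(P[:,2]))<6]; c,_,_,_=np.linalg.lstsq(np.c_[P[:,:2]-P[:,:2].mean(0),np.ones(len(P))],P[:,2],rcond=None); return len(P),np.round(c[:2],3),round(c[2],2)
m=np.zeros(g.shape,bool); m[155:200,300:347]=g[155:200,300:347]>190; print("bracket",plane(m))
m=np.zeros(g.shape,bool); m[116:156,354:396]=g[116:156,354:396]>190; print("collar",plane(m))
m=np.zeros(g.shape,bool); m[162:202,357:388]=(W[162:202,357:388,2]>17)&ok[162:202,357:388]; m=cv2.morphologyEx(m.astype(np.uint8),cv2.MORPH_OPEN,np.ones((3,3)))>0
v,u=np.nonzero(m); print("pad",plane(m),rect("top",np.c_[u,v],23),"want 453 -248.7")
m=np.zeros(g.shape,bool); m[108:152,316:342]=(W[108:152,316:342,2]>16)&ok[108:152,316:342];m=cv2.morphologyEx(m.astype(np.uint8),cv2.MORPH_OPEN,np.ones((2,2)))>0
v,u=np.nonzero(m); print("bolt",u.min(),u.max(),v.min(),v.max(),plane(m),rect("top",np.c_[u,v],20),"want 569.1 -152.4")
```

```text
bracket (410, array([-0.,  0.]), np.float64(23.16))
collar (105, array([-0.   , -0.007]), np.float64(25.52))
pad (378, array([-0.012, -0.006]), np.float64(22.8)) (array([ 451.4, -249.8]), array([-983.1,  -91.3]), array([33.2, 54.1]), np.float32(177.7)) want 453 -248.7
bolt 323 335 115 148 (198, array([0.014, 0.173]), np.float64(23.45)) (array([ 566.1, -155.2]), array([ 504.4, -145.1]), array([23.3, 76.4]), np.float32(174.6)) want 569.1 -152.4
```

```bash
python3 -c "
from plant import manip
print(manip.hand_in(), manip.observe()['time_s'])"
```

```text
the job is handed in; nothing more can be done
the job is handed in; nothing more can be done
```

I laid all four parts in their wells, moved the arm clear and handed the job in at about 29.5 s. It reported no verdict.

**Last checks, from the top camera:**

| Part | Distance from well centre | Top face height | Level |
|---|---|---|---|
| Pad | about 2 mm | 22.8 mm | within about 0.015 rad |
| Collar | under 1 mm | 25.5 mm | within about 0.015 rad |
| Bracket | about 2 mm, turned within about 1° of the well | 23.2 mm | within about 0.015 rad |
| Long bolt | about 2–4 mm, axis parallel to the slot | 23.5 mm (average over its upper surface) | slope along its length about 0.014 |

- **Seating:** the heights for the pad, collar and bracket match parts resting on the measured floor at about 5 mm. The bolt's height also fits.
- **Short bolt:** it reads within about 1 mm of where it started.

**Checks that failed or disagreed:**
- **Bolt position by brightness:** this picked up only part of the bolt and gave a false centre about 10 mm off. The depth data and the network outline both put it within about 4 mm.
- **Bolt crosswise slope:** the plane fit gave 0.17 across the bolt. I put that down to its round and hexagonal shape.
- **Bracket:** the network did not report it in the tray, so its figures come from brightness and depth.
- **Wide collar:** the closing brightness measurement was spoiled, probably because the arm was nearby. I judged the collar unmoved from the side picture only.

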